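Unpack the lint brushes onto the laundry-room rack

ROBOT

A 7-joint arm with a two-finger parallel gripper is mounted at the origin on the work surface. World frame = base frame: x ahead of the robot, y to its left, z up, the work surface at z = 0. Lengths are in m, angles in rad, forces in N, time in s.
With the tool pointing down it reaches from about 0.425 to 0.875 m from the base axis. Payload 4.7 kg.
Tool frame: the origin (TCP) lies on the centre line of the jaws, within the pads' length; the fingertips stand 8 mm ahead of it and the grasp point (between the pads) lies 11 mm behind it; z points along the fingers, y is the direction in which the jaws open and shut (so a half turn about z gives the same grasp; the last joint's range is limited). The gripper opens to 87 mm and grips with 3 to 60 N. Pads are 19 mm wide; open, the fingers measure 117 mm over their backs; the gripper's body (75 mm by 190 mm) begins 51 mm behind the grasp point.
Start: joints at [-1.133, 0.321, -0.07, 1.45, 0.023, 1.371, -0.057], TCP at [0.267, 0.593, 0.231] pointing down, gripper open.
Joint ranges: [-2.86, 2.86], [-0.3, 2.09], [-1.38, 1.24], [0.06, 2.45], [-1.56, 4.7], [0.09, 2.05], [-2.69, 2.69]. Speed limits (rad/s): [2.57, 2.57, 3.14, 3.14, 3.14, 3.14, 3.14].

INTERFACE

Orientations are given as a rotation vector (axis times angle).
In Python, from bench import status, optics, order gives the robot as it stands.
- The arm moves only by the tool step_arm, never from a script. Its argument "rows" is a list of rows, each a list of 3 entries, a list of its own where there are three numbers: the turn, a rotation vector about the tool's x, y, z in degrees, then the shift along the tool's x, y, z in mm, then the finger opening in mm, from 0 to 87. A call has 1 to 12 rows; each row shifts and turns the pose as measured when the row begins, along the tool's axes as they then stand; what a row does not reach is not made up. A row lasts 1/12 s, in which the tool goes at most 41.7 mm and 7.16 degrees, less where a joint would pass 70% of its speed; a pose out of reach is approached as far as the arm can. A call is refused whole if a number of a shift passes 41.7 or a number of a turn 7.16, either way. A call with a gripper value outside its range is refused whole. The fingers move at their own pace and stop on an object; "grip_force" is the grip in N (left out, the last holds). Time passes only in rows, so rows that do not move let the fingers close. It gives the time, the measured TCP pose, the force and the opening at its end, in the units of the state.
- status.get_state(): the state, without advancing time (a new reading comes with each control period).
- optics.get_image(name): name is "scene" or "top" or "wrist"; returns a dict with "frame" (384x512x3 uint8, red, green, blue), "range_z" (384x512 float32, m along the optical axis (not along the pixel's ray), 0 where there is no reading), "K" (3x3 intrinsics, pixels), "R" (3x3) and "t" (3): a world point X has camera coordinates R X + t. Camera axes: x right, y down, z forward; pixel columns grow to the right and rows downward; lengths in m; the calibration is good to about 2 mm. A picture is of the moment at which its call begins.
- order.close_job(): hands the job in, once; it reports no verdict.
The state is a dict: "time": time; "joint_positions": joint angles; "qd": joint speeds; "joint_torque": joint torques, N m; "position": TCP position; "tool_rot": TCP orientation; "ft_force": force on the tool from outside, world axes, zero at the start; "torque": the same for the moment, N m; "grip_width": opening from 0.0 (shut) to 1.0 (fully open).
Only numpy, scipy, OpenCV 4.12 (cv2) and the standard library are available. Lean on these libraries where they do the work, as an engineer would, in place of code of your own. Each camera call takes 0.05 s, during which the arm holds its last target.

TASK

Swing both long flaps of the carton up and over until they lean outward well past upright, and only then unpack: hang every lint brush in the carton by its eye on the peg of its own colour, hanging freely and still. There may be three or four brushes; leave the flaps folded out, and do not disturb the other things on the counter.

Things in the scene. Friction and masses are not known exactly. Their poses are not given: they have to be found in the camera images.
- carton: fixed cardboard carton, outer 190 (its x) x 180 (its y) x 110 mm high, walls and floor 5 mm; origin under its centre, z up. The end flaps at its +x and -x sides are already folded down outside (sticking out under 20 mm); the long edges at its +y and -y carry the two hinged flaps. The brushes stand on its floor, 5 mm above the table
- flap_left (a joint): flap angle; hinge along the carton's +y top edge (parallel to carton x, at y = 88, z = 112 mm). 4 mm panel, 184 mm long, reaching 75 mm from the hinge. 0 = closed level, 1.57 = upright, 2.4 = stop, folded outward. Stiff crease (0.045 N m): stays where left. Starts ajar at 0.5 to 0.9, leaving a gap of 44 mm or more between the two flaps' edges
- flap_right (a joint): the same for the flap hinged along the carton's -y top edge (y = -88, z = 112 mm); it too opens upward and outward as the value grows to 2.4
- rack: fixed peg rack: foot 120 x 310 x 12 mm (60 mm of it in front of the rail) and a wooden rail 310 (its y) x 16 x 50 mm, top 155 mm above the table, on two end posts. Origin on the table under the rail's front face. Level pegs along its -x, 130 mm above the table, 70 mm apart: red, yellow, green, blue from its +y to its -y end. Colour marks on the rail and on the peg ends
- peg_red (a point): point on the axis of the red peg, 45 mm in front of the rail (a good place to hang); axes as the rack's (x from peg tip to rail, z up). The peg is a level steel rod 8 mm thick whose end, 100 mm from the rail, turns straight up: the upturn carries a red ball 12 mm in diameter whose top is 24 mm above the rod's axis
- peg_yellow (a point): point on the axis of the yellow peg, 45 mm in front of the rail (a good place to hang); axes as the rack's (x from peg tip to rail, z up). The peg is a level steel rod 8 mm thick whose end, 100 mm from the rail, turns straight up: the upturn carries a yellow ball 12 mm in diameter whose top is 24 mm above the rod's axis
- peg_green (a point): point on the axis of the green peg, 45 mm in front of the rail (a good place to hang); axes as the rack's (x from peg tip to rail, z up). The peg is a level steel rod 8 mm thick whose end, 100 mm from the rail, turns straight up: the upturn carries a green ball 12 mm in diameter whose top is 24 mm above the rod's axis
- peg_blue (a point): point on the axis of the blue peg, 45 mm in front of the rail (a good place to hang); axes as the rack's (x from peg tip to rail, z up). The peg is a level steel rod 8 mm thick whose end, 100 mm from the rail, turns straight up: the upturn carries a blue ball 12 mm in diameter whose top is 24 mm above the rod's axis
- brush_red: red lint brush, about 120 g, standing on its foot block, 64 (its x) x 50 (its y) x 20 mm high; from its middle rises a handle plate 12 mm thick (its x), 44 mm wide (its y), up to 104 mm. An eye 30 mm wide and 42 mm high goes through the plate along x; the solid bar above it, 82 to 104 mm up, is for gripping across the 12 mm. Origin: centre of the underside. None if absent
- eye_red (a point): centre of the eye of the red brush, 61 mm above its underside; hung on a level peg it comes to rest about 17 mm below the peg's axis. None if absent
- brush_yellow: yellow lint brush, about 120 g, standing on its foot block, 64 (its x) x 50 (its y) x 20 mm high; from its middle rises a handle plate 12 mm thick (its x), 44 mm wide (its y), up to 104 mm. An eye 30 mm wide and 42 mm high goes through the plate along x; the solid bar above it, 82 to 104 mm up, is for gripping across the 12 mm. Origin: centre of the underside. None if absent
- eye_yellow (a point): centre of the eye of the yellow brush, 61 mm above its underside; hung on a level peg it comes to rest about 17 mm below the peg's axis. None if absent
- brush_green: green lint brush, about 120 g, standing on its foot block, 64 (its x) x 50 (its y) x 20 mm high; from its middle rises a handle plate 12 mm thick (its x), 44 mm wide (its y), up to 104 mm. An eye 30 mm wide and 42 mm high goes through the plate along x; the solid bar above it, 82 to 104 mm up, is for gripping across the 12 mm. Origin: centre of the underside. None if absent
- eye_green (a point): centre of the eye of the green brush, 61 mm above its underside; hung on a level peg it comes to rest about 17 mm below the peg's axis. None if absent
- brush_blue: blue lint brush, about 120 g, standing on its foot block, 64 (its x) x 50 (its y) x 20 mm high; from its middle rises a handle plate 12 mm thick (its x), 44 mm wide (its y), up to 104 mm. An eye 30 mm wide and 42 mm high goes through the plate along x; the solid bar above it, 82 to 104 mm up, is for gripping across the 12 mm. Origin: centre of the underside. None if absent
- eye_blue (a point): centre of the eye of the blue brush, 61 mm above its underside; hung on a level peg it comes to rest about 17 mm below the peg's axis. None if absent
- water_0: bystander: closed water bottle, 62 mm in diameter, 190 mm high, red cap; origin at the centre of its underside
- water_1: bystander: closed water bottle, 62 mm in diameter, 190 mm high, red cap; origin at the centre of its underside
- water_2: bystander: closed water bottle, 62 mm in diameter, 190 mm high, red cap; origin at the centre of its underside
- detergent_jar: bystander: white jar with blue cap, 84 mm in diameter, 110 mm high; origin at the centre of its underside
- soap_dish: bystander: small white dish, 90 mm in diameter, 22 mm high; origin at the centre of its underside
- token_cup: bystander: blue cup, 72 mm in diameter, 80 mm high; origin at the centre of its underside
- stain_bar: bystander: orange block 85 x 50 x 30 mm; origin at the centre of its underside
Not all that is in view belongs to the job. Of the things that look like the brush_green, the middle-sized one is meant. What is shaped like the brush_blue but orange is not meant.

How it is judged:
By the outcome, as a careful person would: the job done as asked, in the order asked, and still so for the second after the job is handed in, with the robot touching nothing.
Of brush_red, brush_yellow, brush_green, brush_blue only 3 to 4 are there at a start; the rules pass over those that are not, and their reading is None.
At some moment in a run one of brush_red, brush_yellow, brush_green, brush_blue may be knocked a few centimetres aside while the robot is not near it.
It also fails if it takes over 208 s, if anything falls off the work surface, if the arm or the gripper's body presses on something with over 40 N, if the wrist force passes 120 N, or if a joint passes its speed limit or range.

## Working session

There is one attempt and no reset: what is moved stays moved. The work goes in short steps, Python scripts to look and compute and a tool call to move; the robot and the scene stay as the last step left them, time stands still between calls to the robot, and variables do not carry over. Pictures are saved under pics/ and viewed, and the job is handed in when it is done.

Besides the shell and the picture viewer there is one more tool, called in YAML: its name, and indented under it one key for each argument. step_arm: Moves the arm, as the interface text tells. Its arguments: {"type":"object","properties":{"rows":{"type":"array"},"grip_force":{"type":"number"}},"required":["rows"]}

```bash
ls; mkdir -p pics; python3 - <<'E'
from bench import status, optics
import cv2,numpy as np
print(status.get_state())
for n in ["scene","top","wrist"]:
    d=optics.get_image(n); cv2.imwrite(f"pics/a_{n}.png",d["frame"][:,:,::-1]); np.savez(f"a_{n}.npz",**d)
    print(n,d["K"],d["R"],d["t"])
E
```

```text
pics
{'time': 0.0, 'joint_positions': array([-1.13289928,  0.32184135, -0.07006773,  1.4516998 ,  0.02262248,
        1.37078915, -0.05693152]), 'qd': array([-9.85383562e-05,  8.83371837e-04, -4.66251429e-04,  3.95452295e-04,
        8.63154031e-05, -4.31639914e-04,  2.89373030e-03]), 'joint_torque': array([ 6.48045370e-04, -4.91283488e+01, -4.03469000e-01, -3.12522089e+01,
       -6.38068607e-02,  4.41410369e-02,  2.08013134e-04]), 'position': array([0.26713268, 0.59196975, 0.22943701]), 'tool_rot': array([-6.60686352e-01, -3.07104107e+00,  3.03128620e-03]), 'ft_force': array([-0.2266332 ,  0.11076973,  0.05115508]), 'torque': array([ 0.04098202, -0.03273659,  0.03630572]), 'grip_width': 0.9994500572929246}
scene [[388.23351619   0.         262.00701963]
 [  0.         388.23351619 197.66827557]
 [  0.           0.           1.        ]] [[-0.75108223  0.660015    0.01598989]
 [ 0.40293984  0.47745303 -0.78081886]
 [-0.52298658 -0.58001621 -0.62455283]] [ 0.39766013 -0.11296997  1.64510718]
top [[438.04098722   0.         256.11207271]
 [  0.         438.04098722 187.62598272]
 [  0.           0.           1.        ]] [[-0.00468488 -0.99990631 -0.01286207]
 [-0.99380578  0.00608366 -0.11096424]
 [ 0.11103209  0.01226255 -0.99374117]] [0.01091787 0.53029282 1.40255891]
wrist [[283.8691082    0.         256.95207197]
 [  0.         283.8691082  191.09910459]
 [  0.           0.           1.        ]] [[ 4.11600921e-01  9.11364186e-01  3.95612210e-05]
 [ 8.79396670e-01 -3.97174774e-01  2.62514182e-01]
 [ 2.39261736e-01 -1.08016289e-01 -9.64928133e-01]] [-0.65035128 -0.03146659  0.38979673]
```

View pics/a_scene.png

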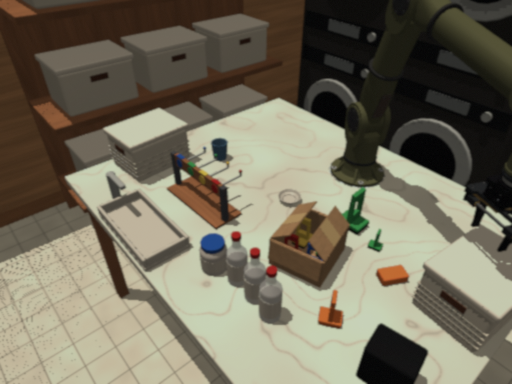

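View pics/a_top.png

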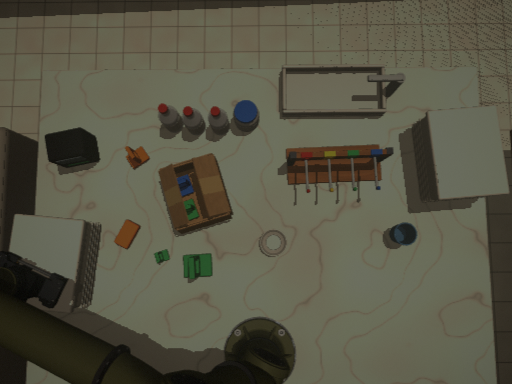

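View pics/a_wrist.png

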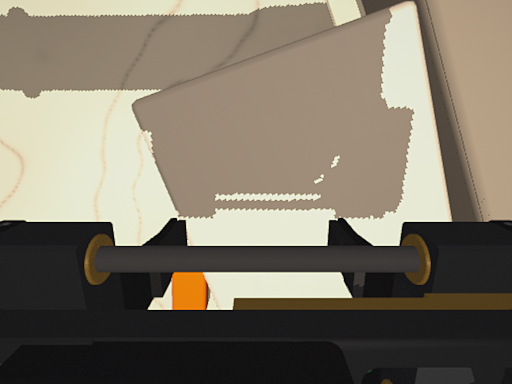

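The top view shows the carton near (195,192), rack pegs at (290–385,150–200), bottles at (165–220,115), jar at (246,115), green decoys at (198,265) and (162,257), and an orange decoy at (137,156). Next I'll enlarge the view and get depth points.

```bash
cat > h.py <<'E'
import numpy as np,cv2
from scipy.spatial.transform import Rotation as Rot
from bench import status, optics
def get(n,save=None):
    d=optics.get_image(n)
    if save: cv2.imwrite(f"pics/{save}.png",d["frame"][:,:,::-1])
    d["P"]=pts(d); return d
def pts(d):
    h,w=d["range_z"].shape; u,v=np.meshgrid(np.arange(w),np.arange(h))
    z=d["range_z"].astype(float); K=d["K"]
    c=np.stack([(u-K[0,2])/K[0,0]*z,(v-K[1,2])/K[1,1]*z,z],-1)
    P=(c-d["t"])@d["R"]; P[z<=0]=np.nan
    return P
def proj(d,X):
    c=np.atleast_2d(X)@d["R"].T+d["t"]; p=c@d["K"].T
    return p[:,:2]/p[:,2:]
def crop(d,x0,y0,x1,y1,s,name):
    im=d["frame"][y0:y1,x0:x1,::-1]
    cv2.imwrite(f"pics/{name}.png",cv2.resize(im,None,fx=s,fy=s,interpolation=cv2.INTER_CUBIC))
E
python3 - <<'E'
from h import *
d=dict(np.load("a_top.npz")); P=pts(d)
crop(d,140,90,270,290,3,"b_carton"); crop(d,270,130,410,210,5,"b_rack")
s=dict(np.load("a_scene.npz")); crop(s,250,170,410,330,4,"b_scarton"); crop(s,150,130,250,230,5,"b_srack")
for u,v in [(195,265),(162,257),(137,156),(128,234),(272,243),(402,234),(246,112),(163,108),(188,111),(215,112),(175,170),(185,215),(207,175),(215,210),(180,185),(192,210),(72,148)]:
    print(u,v,P[v,u].round(3))
E
```

```text
195 265 [0.288 0.189 0.138]
162 257 [0.307 0.313 0.028]
137 156 [0.637 0.399 0.037]
128 234 [0.382 0.424 0.029]
272 243 [ 0.35  -0.043  0.002]
402 234 [ 0.377 -0.471 -0.003]
246 112 [0.761 0.038 0.108]
163 108 [0.752 0.281 0.19 ]
188 111 [0.742 0.207 0.19 ]
215 112 [0.738 0.126 0.193]
175 170 [0.586 0.269 0.059]
185 215 [0.435 0.215 0.17 ]
207 175 [0.558 0.156 0.138]
215 210 [0.451 0.13  0.144]
180 185 [0.539 0.255 0.041]
192 210 [0.459 0.218 0.026]
72 148 [0.645 0.573 0.135]
```

View pics/b_carton.png

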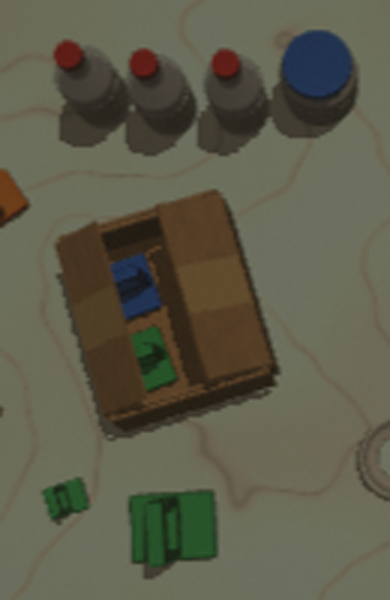

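View pics/b_rack.png

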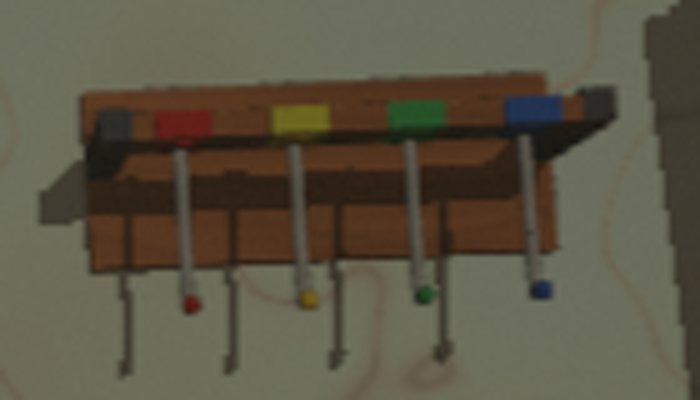

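View pics/b_scarton.png

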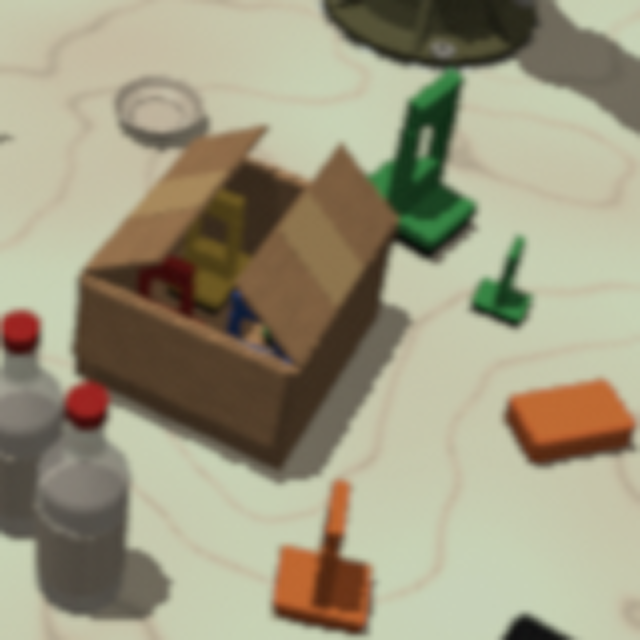

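View pics/b_srack.png

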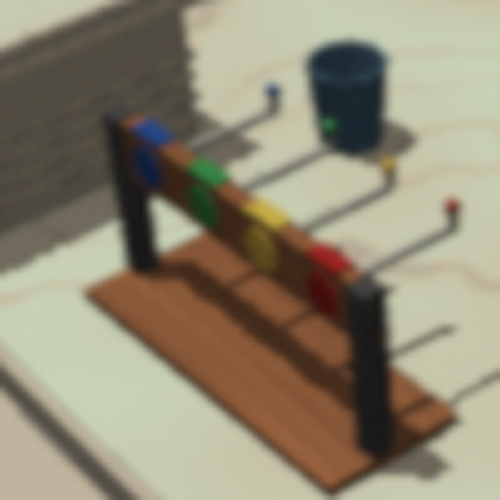

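```bash
python3 - <<'E'
from h import *
d=dict(np.load("a_top.npz")); P=pts(d); s=dict(np.load("a_scene.npz")); PS=pts(s)
roi=np.zeros(P.shape[:2],bool); roi[145:240,150:245]=1
Q=P[roi]; Q=Q[np.isfinite(Q[:,0])]
# whole carton incl flaps: points above 0.1
A=Q[(Q[:,2]>0.1)]; r=cv2.minAreaRect(A[:,:2].astype(np.float32)); print("all>0.1",r, cv2.boxPoints(r).round(3).tolist())
A=Q[(Q[:,2]>0.1)&(Q[:,2]<0.117)]; r=cv2.minAreaRect(A[:,:2].astype(np.float32)); print("rim",len(A),r)
# rack
roi=np.zeros(P.shape[:2],bool); roi[140:200,280:400]=1
Q=P[roi]; Q=Q[np.isfinite(Q[:,0])]
A=Q[(Q[:,2]>0.145)&(Q[:,2]<0.165)]; r=cv2.minAreaRect(A[:,:2].astype(np.float32)); print("rail",len(A),r,A.mean(0), cv2.boxPoints(r).round(4).tolist())
hsv=cv2.cvtColor(d["frame"],cv2.COLOR_RGB2HSV)
for nm,lo,hi in [("red",(0,150,60),(8,255,255)),("yel",(20,120,60),(35,255,255)),("grn",(45,120,50),(80,255,255)),("blu",(100,120,60),(130,255,255))]:
    m=cv2.inRange(hsv,lo,hi)
    n,l,st,c=cv2.connectedComponentsWithStats(m)
    for i in range(1,n):
        if st[i,4]>=3:
            q=P[l==i]; print(nm,st[i,4],c[i].round(1),np.nanmedian(q,0).round(4))
hsv=cv2.cvtColor(s["frame"],cv2.COLOR_RGB2HSV)
print("scene")
for nm,lo,hi in [("red",(0,150,60),(8,255,255)),("yel",(20,120,60),(35,255,255)),("grn",(45,120,40),(85,255,255)),("blu",(100,120,50),(130,255,255))]:
    m=cv2.inRange(hsv,lo,hi)
    n,l,st,c=cv2.connectedComponentsWithStats(m)
    for i in range(1,n):
        if st[i,4]>=3:
            q=PS[l==i]; print(nm,st[i,4],c[i].round(1),np.nanmedian(q,0).round(4))
E
```

```text
all>0.1 ((0.5119975805282593, 0.198135644197464), (0.20273560285568237, 0.1802312433719635), 16.81670379638672) [[0.3889999985694885, 0.2549999952316284], [0.4410000145435333, 0.08299999684095383], [0.6349999904632568, 0.14100000262260437], [0.5830000042915344, 0.3140000104904175]]
rim 549 ((0.5119975805282593, 0.198135644197464), (0.20273560285568237, 0.1802312433719635), 16.81670379638672)
rail 699 ((0.5689204931259155, -0.2523873746395111), (0.1251780241727829, 0.31058189272880554), 2.137765645980835) [ 0.61084077 -0.25015029  0.15476001] [[0.5005999803543091, -0.09950000047683716], [0.5121999979019165, -0.4099000096321106], [0.6373000144958496, -0.4052000045776367], [0.6256999969482422, -0.09489999711513519]]
red 62 [162.2 107.8] [0.7519 0.2838 0.1907]
red 60 [187.4 110.6] [0.7423 0.2092 0.191 ]
red 60 [214.8 110.7] [0.7423 0.1269 0.1904]
red 74 [306.4 154.6] [ 0.6143 -0.144   0.1566]
red 6 [308.  190.5] [ 0.507  -0.148   0.1526]
yel 74 [329.4 153.6] [ 0.6167 -0.2142  0.1562]
yel 6 [347.  152.5] [ 0.6208 -0.2668  0.1542]
yel 4 [359.  152.5] [ 0.6203 -0.3017  0.1591]
yel 11 [331.4
[... 690 characters left out ...]
 [0.5624 0.1841 0.1076]
red 9 [286.6 241.2] [0.5705 0.1591 0.072 ]
red 5 [296.  247.2] [0.5615 0.1931 0.0677]
red 66 [254.5 252.6] [0.7488 0.2151 0.19  ]
red 91 [271.7 270.5] [0.7562 0.2882 0.1901]
yel 3 [227.3 162.3] [ 0.5099 -0.2147  0.1507]
yel 73 [202.1 176.1] [ 0.6246 -0.2125  0.1474]
yel 270 [304.3 232.1] [0.4812 0.1562 0.0426]
grn 6 [216.  154.5] [ 0.5121 -0.2852  0.1511]
grn 47 [190.3 167.8] [ 0.627  -0.2835  0.1419]
grn 451 [355.9 213.2] [0.2929 0.2097 0.0483]
grn 79 [374.7 244.9] [0.32   0.3246 0.0148]
blu 19 [179.9 156.2] [ 0.625  -0.3536  0.1566]
blu 18 [178.8 162.6] [ 0.6306 -0.3537  0.1305]
blu 343 [212.3 243.2] [0.7699 0.0489 0.1103]
blu 16 [309.1 248.2] [0.55   0.2357 0.0913]
```

```bash
cat >> h.py <<'E'
CY=np.deg2rad(16.8); CC=np.array([0.512,0.198])
def tocart(P):
    c,s=np.cos(CY),np.sin(CY); q=P.copy(); dx=P[...,0]-CC[0]; dy=P[...,1]-CC[1]
    q[...,0]=c*dx+s*dy; q[...,1]=-s*dx+c*dy; return q
E
python3 - <<'E'
from h import *
for n in ("top","scene"):
    d=dict(np.load(f"a_{n}.npz")); Q=tocart(pts(d)).reshape(-1,3)
    Q=Q[np.isfinite(Q[:,0])&(abs(Q[:,0])<0.085)&(Q[:,2]>0.1)&(abs(Q[:,1])<.12)]
    for y in np.arange(-.1,.1,.008):
        m=(Q[:,1]>y)&(Q[:,1]<y+.008)
        if m.sum(): print(n,y.round(3),m.sum(),np.percentile(Q[m,2],[5,50,95]).round(3))
E
```

```text
top -0.092 116 [0.108 0.115 0.121]
top -0.084 148 [0.115 0.12  0.125]
top -0.076 150 [0.121 0.126 0.131]
top -0.068 148 [0.126 0.131 0.137]
top -0.06 153 [0.132 0.137 0.142]
top -0.052 159 [0.137 0.142 0.148]
top -0.044 157 [0.142 0.148 0.153]
top -0.036 163 [0.147 0.154 0.159]
top -0.028 55 [0.15  0.154 0.157]
top 0.012 7 [0.105 0.11  0.111]
top 0.02 19 [0.105 0.11  0.113]
top 0.028 76 [0.106 0.163 0.169]
top 0.036 150 [0.11  0.163 0.168]
top 0.044 132 [0.149 0.155 0.16 ]
top 0.052 127 [0.142 0.147 0.153]
top 0.06 118 [0.134 0.139 0.144]
top 0.068 121 [0.127 0.131 0.137]
top 0.076 117 [0.118 0.124 0.129]
top 0.084 80 [0.112 0.117 0.121]
scene -0.092 8 [0.114 0.115 0.117]
scene -0.084 67 [0.115 0.119 0.121]
scene -0.076 59 [0.121 0.125 0.127]
scene -0.068 65 [0.127 0.13  0.133]
scene -0.06 59 [0.131 0.135 0.139]
scene -0.052 71 [0.137 0.141 0.143]
scene -0.044 85 [0.106 0.146 0.149]
scene -0.036 89 [0.105 0.151 0.154]
scene -0.028 107 [0.104 0.155 0.158]
scene -0.02 15 [0.102 0.107 0.111]
scene 0.02 9 [0.101 0.106 0.11 ]
scene 0.028 5 [0.101 0.104 0.162]
scene 0.036 109 [0.161 0.165 0.168]
scene 0.044 142 [0.154 0.159 0.163]
scene 0.052 142 [0.146 0.151 0.155]
scene 0.06 142 [0.138 0.143 0.148]
scene 0.068 140 [0.13  0.135 0.14 ]
scene 0.076 143 [0.123 0.127 0.132]
scene 0.084 144 [0.113 0.119 0.125]
scene 0.092 74 [0.101 0.11  0.116]
```

```bash
cat >> h.py <<'E'
def plan(xyz,yawdeg):
    """yawdeg: world direction of tool y axis (mod 180); tool pointing down"""
    st=status.get_state(); R=Rot.from_rotvec(st["tool_rot"]).as_matrix(); p=st["position"]
    best=None
    for k in (0,180):
        a=np.deg2rad(yawdeg+k); y=np.array([np.cos(a),np.sin(a),0]); z=np.array([0,0,-1.]); Rt=np.stack([np.cross(y,z),y,z],1)
        rv=Rot.from_matrix(R.T@Rt).as_rotvec(degrees=True)
        if best is None or np.linalg.norm(rv)<np.linalg.norm(best[0]): best=(rv,Rt)
        print("k",k,"turn",rv.round(2))
    rv,Rt=best
    d=np.array(xyz)-p
    print("t",round(float(st["time"]),2),"pos",p.round(4),"yaw_y",np.rad2deg(np.arctan2(R[1,1],R[0,1])).round(2),"tilt z",R[:,2].round(4),"F",st["ft_force"].round(1),"grip",round(st["grip_width"]*87,1),"j",st["joint_positions"].round(2))
    print("shift now-axes mm",(R.T@d*1000).round(1),"| target-axes",(Rt.T@d*1000).round(1))
def cw(x,y):
    c,s=np.cos(CY),np.sin(CY); return [CC[0]+c*x-s*y, CC[1]+s*x+c*y]
E
python3 - <<'E'
from h import *
plan(cw(0,0.004)+[0.3],16.8)
E
```

```text
k 0 turn [-8.000e-02  4.000e-02  4.892e+01]
k 180 turn [-5.0000e-02 -9.0000e-02 -1.3108e+02]
t 0.15 pos [0.2672 0.5921 0.2297] yaw_y 65.72 tilt z [-5.0e-04 -1.4e-03 -1.0e+00] F [0.8 0.2 0.5] grip 86.9 j [-1.13  0.32 -0.07  1.45  0.02  1.37 -0.06]
shift now-axes mm [-382.6 -255.7  -69.9] | target-axes [-444.   120.5  -70.3]
```

step_arm:
  rows:
    - [[0,0,0],[0,0,-35],87]
    - [[0,0,0],[0,0,-35],60]
    - [[0,0,7],[0,0,0],0]
    - [[0,0,7],[0,0,0],0]
    - [[0,0,7],[0,0,0],0]
    - [[0,0,7],[0,0,0],0]
    - [[0,0,7],[0,0,0],0]
    - [[0,0,7],[0,0,0],0]
    - [[0,0,7],[0,0,0],0]
  grip_force: 20

```text
time: 0.9
position: [0.2664, 0.5902, 0.2983]
tool_rot: [1.9, 2.499, -0.016]
ft_force: [-0.4, -0.4, 0.3]
grip_width: 0.475
```

```bash
python3 - <<'E'
from h import *
plan(cw(0,0.004)+[0.3],16.8)
E
```

```text
k 0 turn [-0.39  0.45 -1.28]
k 180 turn [  0.7    0.61 178.72]
t 0.9 pos [0.2664 0.5902 0.2983] yaw_y 15.52 tilt z [-0.0044 -0.0095 -0.9999] F [-0.4 -0.4  0.3] grip 41.3 j [-1.22  0.3   0.04  1.34 -0.01  1.51 -0.91]
shift now-axes mm [-439.6  131.6    0.9] | target-axes [-442.4  121.7   -1.7]
```

step_arm:
  rows:
    - [[0,0,0],[-37,10,0],0]
    - [[0,0,0],[-37,10,0],0]
    - [[0,0,0],[-37,10,0],0]
    - [[0,0,0],[-37,10,0],0]
    - [[0,0,0],[-37,10,0],0]
    - [[0,0,0],[-37,10,0],0]
    - [[0,0,0],[-37,10,0],0]
    - [[0,0,0],[-37,10,0],0]
    - [[0,0,0],[-37,10,0],0]
    - [[0,0,0],[-37,10,0],0]
    - [[0,0,0],[-37,10,0],0]
    - [[0,0,0],[-20,8,0],0]

```text
time: 1.9
position: [0.4951, 0.1982, 0.2935]
tool_rot: [-1.887, -2.508, 0.027]
ft_force: [0.6, -0.2, 0.1]
grip_width: 0.005
```

```bash
python3 - <<'E'
from h import *
plan(cw(0,0.004)+[0.133],16.8)
get("wrist","c_wrist"); get("top","c_top")
E
```

```text
k 0 turn [-0.89  0.47 -0.71]
k 180 turn [  0.74   1.4  179.28]
t 1.9 pos [0.4951 0.1982 0.2935] yaw_y 16.09 tilt z [-0.0126 -0.0124 -0.9998] F [ 0.6 -0.2  0.1] grip 0.4 j [-0.77  0.06  0.35  1.64 -0.01  1.46 -0.14]
shift now-axes mm [  0.4  18.6 160.2] | target-axes [ -1.1  16.1 160.5]
```

View pics/c_wrist.png

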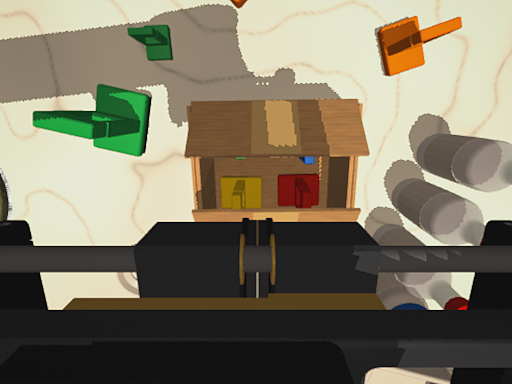

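The wrist view shows the fingers (258,255) above the carton, with yellow (240,190), red (298,190) and the left flap near (275,125). Now I descend into the gap.

step_arm:
  rows:
    - [[-0.9,0.5,-0.7],[0,8,0],0]
    - [[0,0,0],[0,8,20],0]
    - [[0,0,0],[0,0,35],0]
    - [[0,0,0],[0,0,35],0]
    - [[0,0,0],[0,0,30],0]
    - [[0,0,0],[0,0,15],0]
    - [[0,0,0],[0,0,5],0]

```text
time: 2.58
position: [0.5138, 0.2117, 0.1501]
tool_rot: [1.861, 2.529, 0.024]
ft_force: [-0.4, 0.3, -0.6]
grip_width: 0.009
```

```bash
python3 - <<'E'
from h import *
plan(cw(0,0.004)+[0.133],16.8)
get("scene","d_scene"); d=get("top","d_top"); crop(d,130,130,270,250,5,"d_topc")
E
```

```text
k 0 turn [ 0.75 -0.44  0.49]
k 180 turn [   0.69    1.17 -179.5 ]
t 2.58 pos [0.5138 0.2117 0.1501] yaw_y 17.29 tilt z [ 0.0102  0.0112 -0.9999] F [-0.4  0.3 -0.6] grip 0.8 j [-0.75  0.17  0.35  1.82 -0.07  1.16 -0.08]
shift now-axes mm [-8.7 -6.  17. ] | target-axes [-8.6 -5.7 17.1]
```

View pics/d_scene.png

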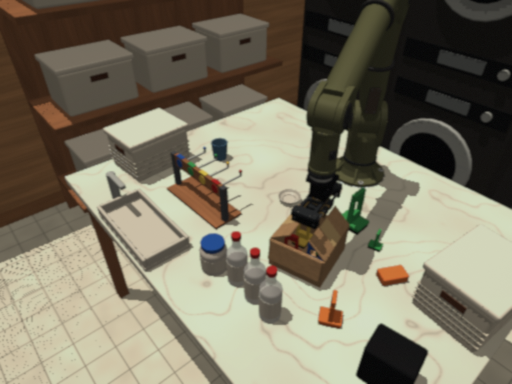

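step_arm:
  rows:
    - [[0.7,-0.4,0.5],[-9,-6,0],0]
    - [[0,0,0],[0,0,10],0]
    - [[0,0,0],[0,0,7],0]
    - [[0,0,0],[0,0,0],0]

```text
time: 3.02
position: [0.5141, 0.2029, 0.1384]
tool_rot: [1.87, 2.52, 0.014]
ft_force: [-0.2, 0.4, 0.1]
grip_width: 0.006
```

```bash
python3 - <<'E'
from h import *
plan(cw(0,0.004)+[0.133],16.8)
d=get("top","e_top"); crop(d,130,130,270,250,5,"e_topc");d=get("scene"); crop(d,240,160,400,320,4,"e_sc")
E
```

```text
k 0 turn [ 0.56 -0.13  0.05]
k 180 turn [   0.21    0.87 -179.95]
t 3.02 pos [0.5141 0.2029 0.1384] yaw_y 16.85 tilt z [ 0.0086  0.005  -1.    ] F [-0.2  0.4  0.1] grip 0.5 j [-0.75  0.18  0.36  1.83 -0.07  1.14 -0.07]
shift now-axes mm [-0.1 -3.5  5.3] | target-axes [-0.1 -3.4  5.4]
```

View pics/e_sc.png

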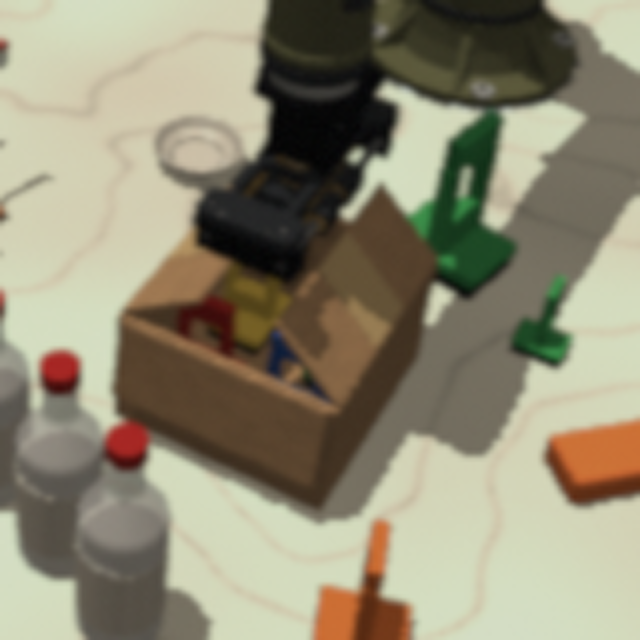

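step_arm:
  rows:
    - [[0,0,0],[12,0,0],0]
    - [[0,0,0],[12,0,0],0]
    - [[0,0,0],[10,0,0],0]
    - [[0,0,0],[10,0,0],0]
    - [[0,0,0],[10,0,0],0]
    - [[0,0,0],[10,0,-3],0]
    - [[0,0,0],[10,0,-3],0]
    - [[0,0,0],[10,0,-3],0]
    - [[0,0,0],[10,0,-3],0]

```text
time: 3.87
position: [0.4858, 0.2994, 0.1533]
tool_rot: [1.869, 2.515, 0.014]
ft_force: [0.3, -1.1, -0.6]
grip_width: 0.007
```

```bash
python3 - <<'E'
from h import *
plan(cw(0,0.123)+[0.160],16.8)
print(tocart(status.get_state()["position"][None]))
d=get("scene"); crop(d,240,160,400,320,4,"f_sc")
E
```

```text
k 0 turn [ 0.69  0.07 -0.06]
k 180 turn [ 1.1000e-01 -1.0900e+00  1.7994e+02]
t 3.87 pos [0.4858 0.2994 0.1533] yaw_y 16.75 tilt z [ 0.0119  0.0023 -0.9999] F [ 0.3 -1.1 -0.6] grip 0.6 j [-0.86  0.2   0.29  1.77 -0.06  1.17 -0.26]
shift now-axes mm [18.4 -4.2 -6.8] | target-axes [18.4 -4.2 -6.7]
[[0.00423261 0.10463299 0.15328931]]
```

View pics/f_sc.png

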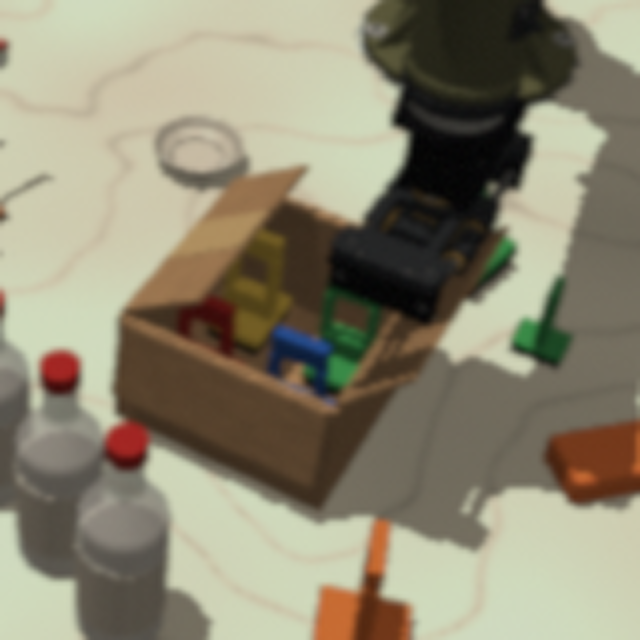

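step_arm:
  rows:
    - [[0,0,0],[10,0,-2],0]
    - [[0,0,0],[8,0,-2],0]
    - [[0,0,0],[6,0,0],0]
    - [[0,0,0],[0,0,0],0]

```text
time: 4.25
position: [0.4827, 0.312, 0.1593]
tool_rot: [1.867, 2.497, -0.009]
ft_force: [-0.9, -0.2, 0.7]
grip_width: 0.004
```

```bash
python3 - <<'E'
from h import *
plan(cw(0,0.123)+[0.160],16.8)
print(tocart(status.get_state()["position"][None]))
d=get("scene"); crop(d,240,160,400,320,4,"g_sc")
Q=tocart(d["P"]).reshape(-1,3); Q=Q[(abs(Q[:,0])<.09)&(Q[:,1]>.08)&(Q[:,1]<.17)&(Q[:,2]>.1)]
for y in np.arange(.08,.17,.01):
    q=Q[(Q[:,1]>y)&(Q[:,1]<y+.01)]
    if len(q): print(y.round(3),np.percentile(q[:,2],[5,50,95]).round(3))
E
```

```text
k 0 turn [ 0.56  1.31 -0.37]
k 180 turn [  2.05  -0.88 179.62]
t 4.25 pos [0.4827 0.312  0.1593] yaw_y 16.44 tilt z [ 0.0159 -0.0191 -0.9997] F [-0.9 -0.2  0.7] grip 0.3 j [-0.89  0.21  0.28  1.75 -0.04  1.19 -0.31]
shift now-axes mm [ 5.3 -5.  -0.9] | target-axes [ 5.4 -4.9 -0.7]
[[0.00494252 0.11763895 0.15925344]]
0.08 [0.226 0.568 0.596]
0.09 [0.118 0.501 0.595]
0.1 [0.129 0.456 0.592]
0.11 [0.138 0.465 0.59 ]
0.12 [0.148 0.457 0.585]
0.13 [0.157 0.453 0.578]
0.14 [0.163 0.39  0.569]
0.15 [0.236 0.412 0.569]
0.16 [0.322 0.504 0.566]
```

View pics/g_sc.png

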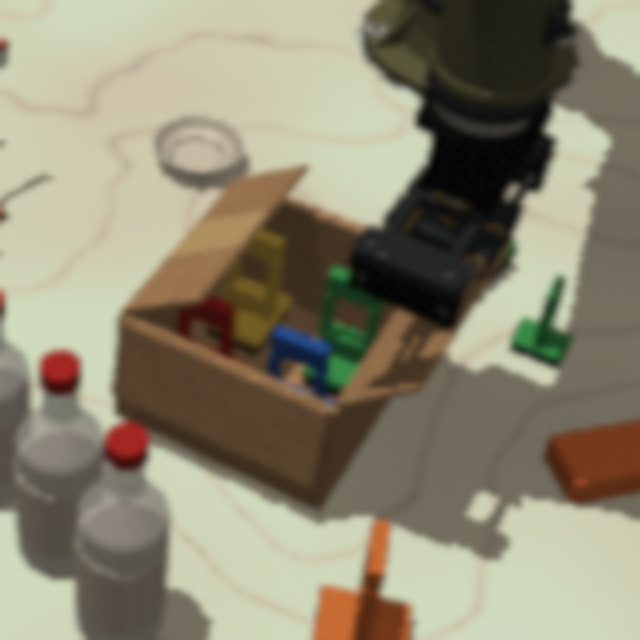

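step_arm:
  rows:
    - [[0.5,1.2,-0.4],[-20,-2,-5],0]
    - [[0,0,0],[-35,-2,0],0]
    - [[0,0,0],[-35,0,0],0]
    - [[0,0,0],[-20,0,5],0]
    - [[0,0,0],[0,0,8],0]
    - [[0,0,0],[0,0,8],0]
    - [[0,0,0],[0,0,0],0]

```text
time: 4.88
position: [0.5103, 0.2149, 0.1442]
tool_rot: [-1.858, -2.526, -0.023]
ft_force: [-0.3, 0.2, -0.5]
grip_width: 0.004
```

```bash
python3 - <<'E'
from h import *
plan(cw(0,0.004)+[0.136],16.8)
print(tocart(status.get_state()["position"][None]))
E
```

```text
k 0 turn [ 0.48 -0.78  0.5 ]
k 180 turn [   1.22    0.75 -179.49]
t 4.88 pos [0.5103 0.2149 0.1442] yaw_y 17.3 tilt z [ 0.004   0.0154 -0.9999] F [-0.3  0.2 -0.5] grip 0.4 j [-0.76  0.17  0.35  1.82 -0.08  1.15 -0.08]
shift now-axes mm [-12.7  -3.5   8. ] | target-axes [-12.6  -3.3   8.2]
[[0.00328753 0.01662304 0.14420002]]
```

step_arm:
  rows:
    - [[0.4,-0.7,0.4],[0,-3,9],0]
    - [[0,0,0],[-12,0,0],0]
    - [[0,0,0],[-12,0,0],0]
    - [[0,0,0],[-12,0,0],0]
    - [[0,0,0],[-12,0,0],0]
    - [[0,0,0],[-12,0,0],0]
    - [[0,0,0],[-12,0,-2],0]
    - [[0,0,0],[-12,0,-3],0]
    - [[0,0,0],[-12,0,-3],0]
    - [[0,0,0],[-12,0,-3],0]
    - [[0,0,0],[-10,0,-3],0]
    - [[0,0,0],[-10,0,-2],0]

```text
time: 5.88
position: [0.5292, 0.1431, 0.1634]
tool_rot: [-1.772, -2.513, -0.069]
ft_force: [-1.3, 1.4, 0.2]
grip_width: 0.006
```

```bash
python3 - <<'E'
from h import *
plan(cw(0,-0.123)+[0.158],16.8)
print(tocart(status.get_state()["position"][None]))
d=get("scene"); crop(d,240,160,400,320,4,"i_sc")
E
```

```text
k 0 turn [-0.18 -4.56  2.83]
k 180 turn [   7.04   -0.28 -177.03]
t 5.88 pos [0.5292 0.1431 0.1634] yaw_y 19.63 tilt z [-0.0279  0.0745 -0.9968] F [-1.3  1.4  0.2] grip 0.6 j [-0.63  0.16  0.41  1.8  -0.15  1.21  0.17]
shift now-axes mm [-65.6  -3.8   0.2] | target-axes [-65.5  -0.6   5.4]
[[ 0.00057155 -0.05754356  0.16339293]]
```

View pics/i_sc.png

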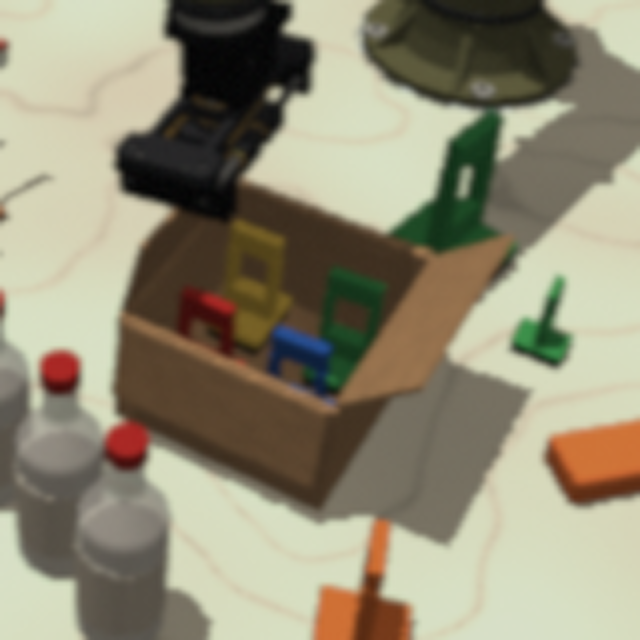

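step_arm:
  rows:
    - [[0,-2.5,1.5],[-5,0,2],0]
    - [[0,-2,1.5],[-10,0,2],0]
    - [[0,0,0],[-10,0,0],0]
    - [[0,0,0],[-10,0,0],0]
    - [[0,0,0],[-10,0,0],0]

```text
time: 6.35
position: [0.5461, 0.0936, 0.1593]
tool_rot: [1.883, 2.511, 0.001]
ft_force: [0.0, 0.9, 0.0]
grip_width: 0.01
```

```bash
python3 - <<'E'
from h import *
plan(cw(0,-0.123)+[0.158],16.8)
print(tocart(status.get_state()["position"][None]))
E
```

```text
k 0 turn [ 0.13  0.11 -0.52]
k 180 turn [  0.18  -0.21 179.48]
t 6.35 pos [0.5461 0.0936 0.1593] yaw_y 16.28 tilt z [ 0.0028 -0.0012 -1.    ] F [0.  0.9 0. ] grip 0.8 j [-0.62  0.17  0.44  1.8  -0.08  1.19  0.13]
shift now-axes mm [-13.2  -2.3   1.3] | target-axes [-13.2  -2.4   1.3]
[[ 0.00243141 -0.1098347   0.15925053]]
```

step_arm:
  rows:
    - [[0,0,-0.5],[-7,0,0],0]
    - [[0,0,0],[-5,0,0],0]
    - [[0,0,0],[-3,0,0],0]
    - [[0,0,0],[0,0,0],0]
    - [[0,0,0],[10,0,-30],10]
    - [[0,0,0],[0,0,-40],30]
    - [[0,0,0],[-30,0,-40],40]
    - [[0,0,0],[-40,-30,-20],40]
    - [[0,0,0],[-40,-30,0],40]
    - [[0,0,0],[-40,-30,0],40]
    - [[0,0,0],[0,0,0],40]

```text
time: 7.27
position: [0.5104, -0.0653, 0.2817]
tool_rot: [-1.864, -2.513, -0.013]
ft_force: [0.2, -0.1, -0.7]
grip_width: 0.422
```

```bash
python3 - <<'E'
from h import *
plan(cw(0,0)+[0.3],16.8)
for n in ("top","scene","wrist"):
    d=get(n,"j_"+n); np.savez(f"j_{n}.npz",**d)
    if n=="top": crop(d,130,120,270,250,5,"j_topc")
    if n=="scene": crop(d,240,160,400,320,4,"j_sc")
E
```

```text
k 0 turn [-0.04 -0.88  0.08]
k 180 turn [ 1.3800e+00 -7.0000e-02 -1.7992e+02]
t 7.27 pos [ 0.5104 -0.0653  0.2817] yaw_y 16.88 tilt z [-0.0052  0.0145 -0.9999] F [ 0.2 -0.1 -0.7] grip 36.7 j [-0.47  0.    0.57  1.72 -0.01  1.43  0.39]
shift now-axes mm [251.7  78.  -14.5] | target-axes [251.6  77.7 -18.3]
```

View pics/j_topc.png

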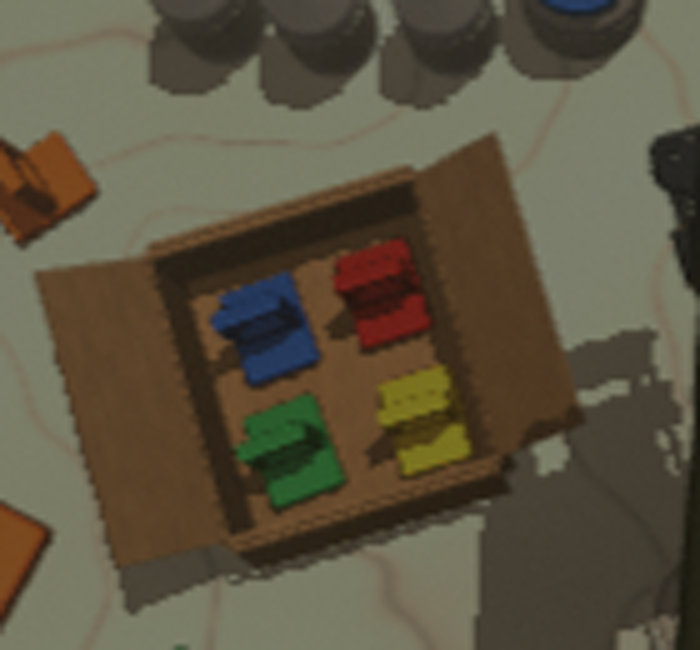

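View pics/j_sc.png

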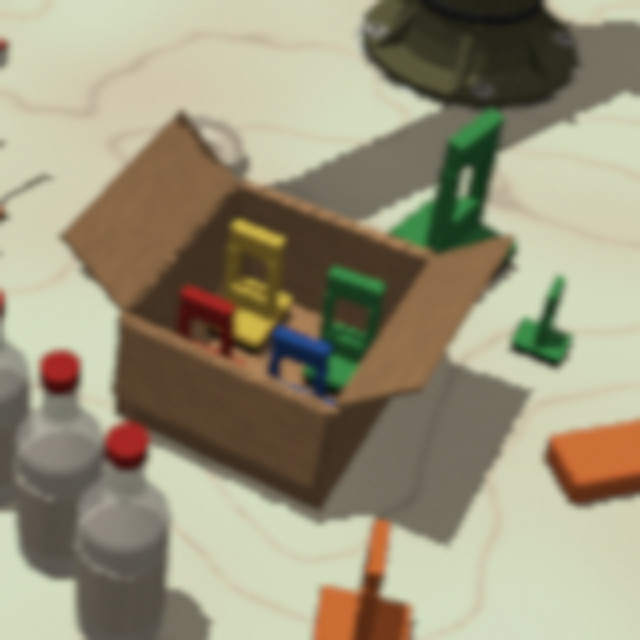

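View pics/j_wrist.png

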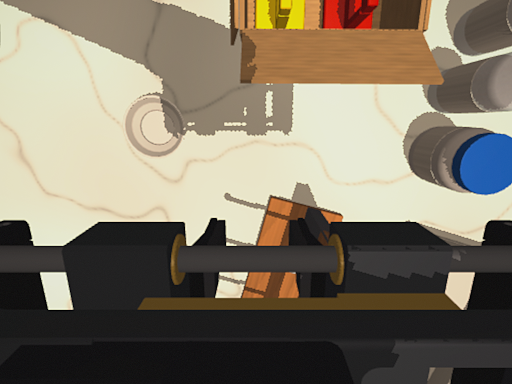

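```bash
cat >> h.py <<'E'
HS={"red":[(0,130,40),(9,255,255)],"yellow":[(22,110,50),(36,255,255)],"green":[(45,100,25),(88,255,255)],"blue":[(100,110,30),(130,255,255)]}
def cmask(d,c):
    return cv2.inRange(cv2.cvtColor(d["frame"],cv2.COLOR_RGB2HSV),*HS[c])>0
def brush(ds,c,box=(.1,.1)):
    out=[]
    for n,d in ds.items():
        P=d["P"]; q=tocart(P); m=cmask(d,c)&np.isfinite(P[...,0])&(abs(q[...,0])<box[0])&(abs(q[...,1])<box[1])
        b=P[m&(P[...,2]>.098)&(P[...,2]<.125)]; f=P[m&(P[...,2]>.018)&(P[...,2]<.034)]; 
        r=cv2.minAreaRect(b[:,:2].astype(np.float32)) if len(b)>3 else None
        bp=None
        if r is not None:
            v=cv2.boxPoints(r); e=[v[1]-v[0],v[2]-v[1]]; e=max(e,key=np.linalg.norm); bp=(np.rad2deg(np.arctan2(e[1],e[0]))-90+90)%180-90
            print(c,n,"bar n",len(b),"mean",b.mean(0).round(4),"rect c",np.round(r[0],4),"size",np.round(sorted(r[1]),3),"brush-x yaw",round(float(bp),1),"zmax",b[:,2].max().round(4), "cart",tocart(np.array([[*r[0],0]]))[0,:2].round(3))
        if len(f)>5:
            r=cv2.minAreaRect(f[:,:2].astype(np.float32)); v=cv2.boxPoints(r); e=[v[1]-v[0],v[2]-v[1]]; e=max(e,key=np.linalg.norm)
            print("   foot n",len(f),"c",np.round(r[0],4),"size",np.round(sorted(r[1]),3),"x yaw",round(float((np.rad2deg(np.arctan2(e[1],e[0]))+90)%180-90),1))
E
python3 - <<'E'
from h import *
ds={n:dict(np.load(f"j_{n}.npz")) for n in ("top","scene")}
for c in HS: brush(ds,c)
E
```

```text
red top bar n 60 mean [0.5633 0.1701 0.1083] rect c [0.5637 0.1704] size [0.012 0.043] brush-x yaw 18.8 zmax 0.1148 cart [ 0.042 -0.041]
   foot n 177 c [0.5636 0.1712] size [0.049 0.065] x yaw 17.8
red scene bar n 69 mean [0.5658 0.1742 0.107 ] rect c [0.564  0.1735] size [0.014 0.04 ] brush-x yaw 16.9 zmax 0.1127 cart [ 0.043 -0.038]
   foot n 8 c [0.5165 0.1349] size [0.04 0.06] x yaw 17.2
yellow top bar n 57 mean [0.4795 0.1424 0.1084] rect c [0.4802 0.1419] size [0.012 0.043] brush-x yaw 18.4 zmax 0.1125 cart [-0.047 -0.045]
   foot n 177 c [0.4733 0.1642] size [0.063 0.088] x yaw -73.9
yellow scene bar n 67 mean [0.4774 0.1506 0.1068] rect c [0.4426 0.194 ] size [0.023 0.163] brush-x yaw 38.2 zmax 0.1197 cart [-0.068  0.016]
   foot n 103 c [0.458  0.1832] size [0.073 0.112] x yaw -59.2
green top bar n 60 mean [0.4602 0.2274 0.1086] rect c [0.4602 0.2285] size [0.012 0.043] brush-x yaw 21.1 zmax 0.1147 cart [-0.041  0.044]
   foot n 190 c [0.4595 0.2298] size [0.048 0.062] x yaw 20.7
green scene bar n 77 mean [0.4625 0.2342 0.1064] rect c [0.495  0.2405] size [0.043 0.09 ] brush-x yaw -77.5 zmax 0.1133 cart [-0.004  0.046]
   foot n 72 c [0.4514 0.2185] size [0.04  0.095] x yaw 31.8
blue top bar n 50 mean [0.5414 0.2454 0.1096] rect c [0.5411 0.2454] size [0.012 0.042] brush-x yaw 20.2 zmax 0.1147 cart [0.042 0.037]
   foot n 134 c [0.5404 0.247 ] size [0.047 0.062] x yaw 18.8
blue scene bar n 64 mean [0.5428 0.2511 0.1067] rect c [0.5433 0.2506] size [0.017 0.042] brush-x yaw 34.1 zmax 0.1129 cart [0.045 0.041]
```

```bash
python3 - <<'E'
from h import *
plan([.564,.172,.22],18.3)
E
```

```text
k 0 turn [-0.02 -1.12 -0.81]
k 180 turn [-1.7500e+00  3.0000e-02  1.7918e+02]
t 7.42 pos [ 0.5124 -0.0553  0.2805] yaw_y 17.49 tilt z [-0.0063  0.0185 -0.9998] F [ 0.8  1.3 -0.4] grip 39.5 j [-0.48  0.01  0.56  1.71 -0.02  1.43  0.38]
shift now-axes mm [200.1 117.5  64.4] | target-axes [199.6 120.3  60.5]
```

step_arm:
  rows:
    - [[0,-1,-0.8],[33,20,0],45]
    - [[0,0,0],[33,20,0],45]
    - [[0,0,0],[33,20,0],45]
    - [[0,0,0],[33,20,10],45]
    - [[0,0,0],[33,20,15],45]
    - [[0,0,0],[33,20,25],45]
    - [[0,0,0],[0,0,10],45]
    - [[0,0,0],[0,0,0],45]

```text
time: 8.08
position: [0.5653, 0.1791, 0.2195]
tool_rot: [-1.824, -2.553, -0.001]
ft_force: [-0.2, -1.1, 0.1]
grip_width: 0.515
```

```bash
python3 - <<'E'
from h import *
get("wrist","k_wrist")
plan([.564,.172,.098],18.3)
E
```

```text
k 0 turn [-0.09 -0.34  0.69]
k 180 turn [ 5.3000e-01 -1.4000e-01 -1.7931e+02]
t 8.13 pos [0.5648 0.1805 0.2199] yaw_y 18.99 tilt z [-0.0034  0.0051 -1.    ] F [-0.6  1.1 -1.1] grip 44.9 j [-0.68  0.21  0.38  1.63 -0.09  1.32  0.05]
shift now-axes mm [ -8.4  -3.4 121.8] | target-axes [ -7.8  -3.5 121.9]
```

View pics/k_wrist.png

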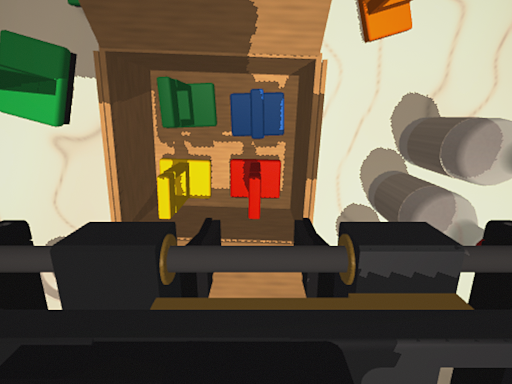

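The wrist view shows red's bar at (254,200), in line with the jaw centre at column 257. I descend.

step_arm:
  rows:
    - [[0,0,0.7],[-8,-3,20],45]
    - [[0,0,0],[0,0,30],45]
    - [[0,0,0],[0,0,30],45]
    - [[0,0,0],[0,0,20],45]
    - [[0,0,0],[0,0,8],45]
    - [[0,0,0],[0,0,0],45]
    - [[0,0,0],[0,0,0],45]

```text
time: 8.72
position: [0.5679, 0.1695, 0.1136]
tool_rot: [-1.842, -2.544, -0.012]
ft_force: [-0.3, 0.5, 0.3]
grip_width: 0.517
```

```bash
python3 - <<'E'
from h import *
get("wrist","l_wrist")
plan([.564,.172,.098],18.3)
E
```

```text
k 0 turn [ 0.34 -0.3  -0.12]
k 180 turn [ -0.48  -0.54 179.88]
t 8.77 pos [0.5682 0.1695 0.114 ] yaw_y 18.18 tilt z [ 0.004   0.0069 -1.    ] F [ 0.6 -0.6 -0.6] grip 45.1 j [-0.65  0.29  0.38  1.76 -0.12  1.11  0.08]
shift now-axes mm [ 3.6 -3.3 16. ] | target-axes [ 3.7 -3.2 16. ]
```

View pics/l_wrist.png

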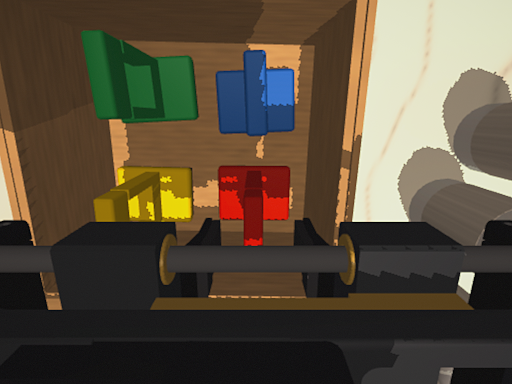

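step_arm:
  rows:
    - [[0.3,0,0],[3,-3,8],45]
    - [[0,0,0],[0,0,8],45]
    - [[0,0,0],[0,0,0],45]
    - [[0,0,0],[0,0,0],45]

```text
time: 9.1
position: [0.5672, 0.1726, 0.1016]
tool_rot: [-1.842, -2.544, -0.017]
ft_force: [0.2, -0.0, -0.3]
grip_width: 0.516
```

```bash
python3 - <<'E'
from h import *
plan([.564,.172,.098],18.3)
E
```

```text
k 0 turn [ 0.49 -0.37 -0.12]
k 180 turn [ -0.58  -0.77 179.88]
t 9.1 pos [0.5672 0.1726 0.1016] yaw_y 18.18 tilt z [ 0.0061  0.0088 -0.9999] F [ 0.2 -0.  -0.3] grip 44.9 j [-0.65  0.3   0.37  1.77 -0.13  1.09  0.08]
shift now-axes mm [ 0.4 -3.3  3.6] | target-axes [ 0.4 -3.3  3.6]
```

step_arm:
  rows:
    - [[0.4,-0.4,0],[0,-4,4],45]
    - [[0,0,0],[0,0,0],12]
    - [[0,0,0],[0,0,0],5]
    - [[0,0,0],[0,0,0],0]
    - [[0,0,0],[0,0,0],0]
    - [[0,0,0],[0,0,0],0]
    - [[0,0,0],[0,0,0],0]
    - [[0,0,0],[0,0,0],0]
  grip_force: 25

```text
time: 9.77
position: [0.5637, 0.1718, 0.0983]
tool_rot: [1.841, 2.543, 0.002]
ft_force: [-0.7, -0.6, -1.2]
grip_width: 0.134
```

```bash
python3 - <<'E'
from h import *
plan([.564,.172,.098],18.3)
E
```

```text
k 0 turn [ 0.15  0.06 -0.09]
k 180 turn [ 9.0000e-02 -2.4000e-01  1.7991e+02]
t 9.77 pos [0.5637 0.1718 0.0983] yaw_y 18.21 tilt z [ 2.8e-03 -1.0e-04 -1.0e+00] F [-0.7 -0.6 -1.2] grip 11.7 j [-0.66  0.3   0.37  1.78 -0.12  1.08  0.07]
shift now-axes mm [0.1 0.3 0.3] | target-axes [0.1 0.3 0.3]
```

```bash
python3 - <<'E'
from h import *
T=dict(np.load("a_top.npz")); S=dict(np.load("a_scene.npz"))
def ray(d,u,v):
    r=d["R"].T@np.array([(u-d["K"][0,2])/d["K"][0,0],(v-d["K"][1,2])/d["K"][1,1],1]); o=-d["R"].T@d["t"]; return o,r/np.linalg.norm(r)
g={"red":(308,190.5),"yellow":(331.4,189.5),"green":(354.5,188.5),"blue":(378.5,187.5)}
gs={"red":(240,171),"yellow":(227.3,162.3),"green":(216,154.5),"blue":(204,148)}
for c in HS:
    r=[]
    for d,gg in((T,g),(S,gs)):
        hsv=cv2.cvtColor(d["frame"],cv2.COLOR_RGB2HSV); lo,hi=HS[c]
        m=cv2.inRange(hsv,(lo[0],90,30),hi); u0,v0=map(int,gg[c]); k=np.zeros_like(m); k[v0-4:v0+5,u0-4:u0+5]=1
        ys,xs=np.nonzero(m*k); r.append((xs.mean(),ys.mean(),len(xs)))
    o,v=ray(T,*r[0][:2]); X=o+v*((.148-o[2])/v[2]); o2,v2=ray(S,*r[1][:2]); X2=o2+v2*((.148-o2[2])/v2[2])
    # closest
    A=np.stack([v,-v2],1); tt=np.linalg.lstsq(A,o2-o,rcond=None)[0]; 
    print(c,np.round(r,1).tolist(),"top@.148",X.round(4),"scene",X2.round(4),"tri",((o+v*tt[0]+o2+v2*tt[1])/2).round(4))
P=pts(T)
# rail top points fit
m=np.isfinite(P[...,0])&(P[...,2]>.15)&(P[...,2]<.16)&(P[...,0]>.59)&(P[...,0]<.65)&(P[...,1]>-.41)&(P[...,1]<-.09)
r=cv2.minAreaRect(P[m][:,:2].astype(np.float32)); print(r)
E
```

```text
red [[307.8, 190.5, 10.0], [240.0, 170.5, 2.0]] top@.148 [ 0.5075 -0.148   0.148 ] scene [ 0.5052 -0.1493  0.148 ] tri [ 0.5071 -0.1475  0.1498]
yellow [[331.5, 189.6, 8.0], [227.3, 161.7, 6.0]] top@.148 [ 0.5097 -0.2187  0.148 ] scene [ 0.5052 -0.2231  0.148 ] tri [ 0.5091 -0.2179  0.1523]
green [[354.7, 188.7, 10.0], [215.9, 154.6, 11.0]] top@.148 [ 0.5121 -0.288   0.148 ] scene [ 0.509  -0.2884  0.148 ] tri [ 0.5111 -0.2869  0.1498]
 ** On entry to DLASCL parameter number  4 had an illegal value
 ** On entry to DLASCL parameter number  4 had an illegal value
 ** On entry to DLASCL parameter number  4 had an illegal value
 ** On entry to DLASCL parameter number  4 had an illegal value
 ** On entry to DLASCL parameter number  5 had an illegal value
 ** On entry to DLASCL parameter number  4 had an illegal value<stdin>:12: RuntimeWarning: Mean of empty slice.
  ret = ret.dtype.type(ret / rcount)
Traceback (most recent call last):
numpy.linalg.LinAlgError: SVD did not converge in Linear Least Squares
```

step_arm:
  rows:
    - [[0,0,0],[0,0,-10],0]
    - [[0,0,0],[0,0,-20],0]
    - [[0,0,0],[0,0,-35],0]
    - [[0,0,0],[0,0,-35],0]
    - [[0,0,0],[0,0,-35],0]
    - [[0,0,0],[0,0,-35],0]
    - [[0,0,0],[0,0,-20],0]
    - [[0,0,0],[0,0,0],0]

```text
time: 10.43
position: [0.5605, 0.1701, 0.2978]
tool_rot: [-1.844, -2.543, 0.008]
ft_force: [1.2, -0.2, 0.1]
grip_width: 0.14
```

```bash
python3 - <<'E'
from h import *
get("wrist","m_wrist")
plan([.465,-.1495,.25],2.1)
E
```

```text
k 0 turn [-0.33  0.19 16.  ]
k 180 turn [  -0.27   -0.48 -164.  ]
t 10.48 pos [0.5601 0.1699 0.2961] yaw_y 18.1 tilt z [-0.0051 -0.0042 -1.    ] F [0.2 0.1 0.2] grip 12.0 j [-0.68  0.17  0.39  1.52 -0.06  1.47  0.03]
shift now-axes mm [-273.9 -189.4   48. ] | target-axes [-315.7 -106.8   46.1]
```

View pics/m_wrist.png

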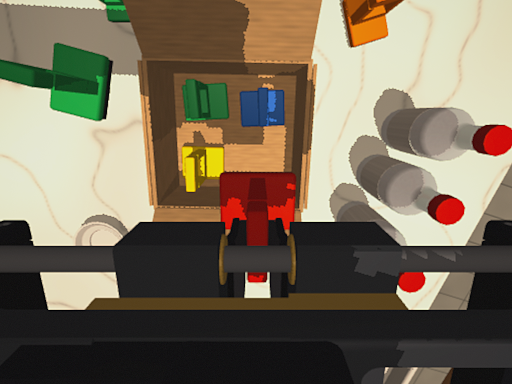

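step_arm:
  rows:
    - [[0,0,2],[-20,-13,0],0]
    - [[0,0,2],[-31,-20,0],0]
    - [[0,0,2],[-32,-19,0],0]
    - [[0,0,2],[-33,-18,0],0]
    - [[0,0,2],[-34,-16,0],0]
    - [[0,0,2],[-34,-14,0],0]
    - [[0,0,2],[-34,-13,0],0]
    - [[0,0,2],[-34,-12,0],0]
    - [[0,0,0],[-25,-8,5],0]
    - [[0,0,0],[-10,-3,10],0]
    - [[0,0,0],[0,0,0],0]

```text
time: 11.4
position: [0.46, -0.147, 0.2649]
tool_rot: [-2.176, -2.241, 0.037]
ft_force: [-0.2, 1.1, -1.0]
grip_width: 0.137
```

```bash
python3 - <<'E'
from h import *
plan([.465,-.1495,.172],2.1)
E
```

```text
k 0 turn [-1.7   0.21 -0.43]
k 180 turn [  0.33   2.67 179.55]
t 11.4 pos [ 0.46   -0.147   0.2649] yaw_y 1.67 tilt z [-0.0296 -0.0047 -0.9996] F [-0.2  1.1 -1. ] grip 11.9 j [-0.42 -0.06  0.65  1.8   0.05  1.42  0.24]
shift now-axes mm [-2.2  7.7 92.8] | target-axes [-2.6  4.9 92.9]
```

step_arm:
  rows:
    - [[-1.6,0.2,-0.4],[-2,5,0],0]
    - [[0,0,0],[0,0,20],0]
    - [[0,0,0],[0,0,25],0]
    - [[0,0,0],[0,0,25],0]
    - [[0,0,0],[0,0,15],0]
    - [[0,0,0],[0,0,5],0]
    - [[0,0,0],[0,0,0],0]
    - [[0,0,0],[0,0,0],0]

```text
time: 12.07
position: [0.4647, -0.1351, 0.1645]
tool_rot: [-2.157, -2.268, 0.006]
ft_force: [-0.3, 0.9, -0.1]
grip_width: 0.134
```

```bash
python3 - <<'E'
from h import *
d=get("wrist","n_wrist"); d=get("top"); crop(d,260,120,400,230,5,"n_top"); np.savez("n_top.npz",**d)
d=get("scene"); crop(d,150,110,280,230,5,"n_sc"); np.savez("n_scene.npz",**d)
plan([.465,-.1495,.172],2.1)
E
```

```text
k 0 turn [-0.46 -0.3   0.7 ]
k 180 turn [   0.46   -0.72 -179.3 ]
t 12.22 pos [ 0.4655 -0.1361  0.1658] yaw_y 2.8 tilt z [-0.0082  0.0048 -1.    ] F [ 0.3 -0.9 -1.3] grip 11.6 j [-0.42  0.01  0.66  1.95 -0.01  1.2   0.29]
shift now-axes mm [-13.3  -1.2  -6.3] | target-axes [-13.3  -1.   -6.2]
```

View pics/n_wrist.png

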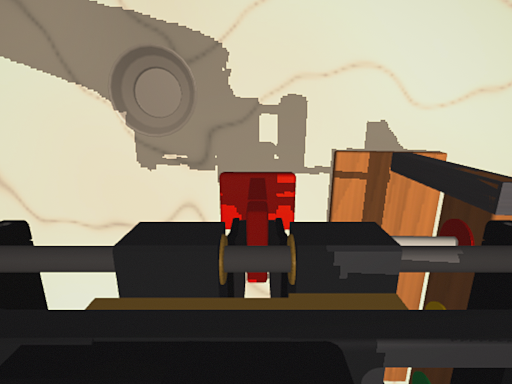

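View pics/n_sc.png

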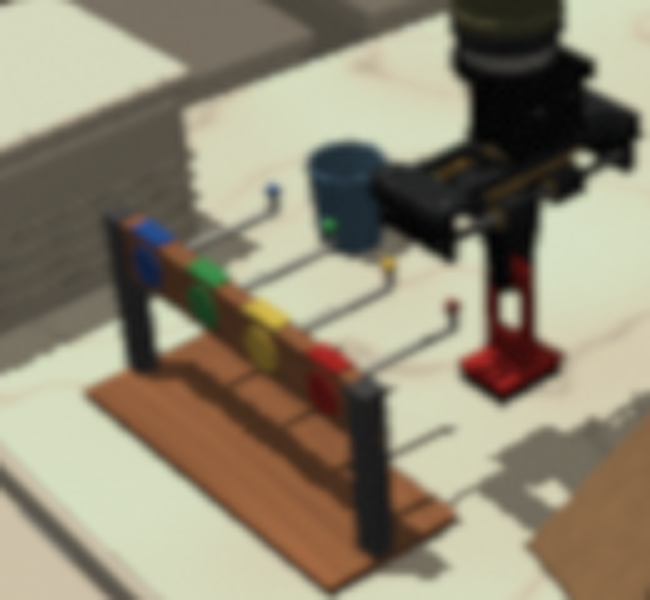

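View pics/n_top.png

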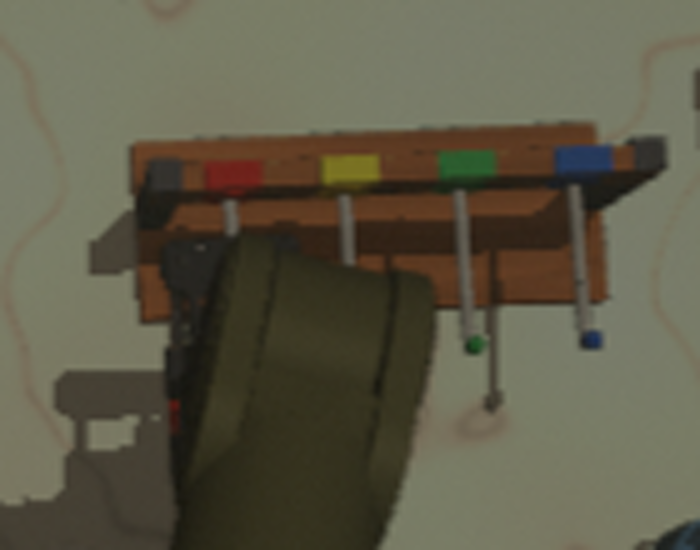

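```bash
python3 - <<'E'
from h import *
d=dict(np.load("n_scene.npz")); P=d["P"]; m=cmask(d,"red")
q=P[m&(P[...,0]<.52)&(P[...,1]<-.09)&(P[...,1]>-.2)]
print(len(q)); 
b=q[q[:,2]<.11]; print("all z",q[:,2].min(),q[:,2].max())
for z in np.arange(.06,.2,.01):
    s=q[(q[:,2]>z)&(q[:,2]<=z+.01)]
    if len(s): print(z.round(2),len(s),s[:,0].min().round(3),s[:,0].max().round(3),s[:,1].min().round(3),s[:,1].max().round(3))
for u in range(238,243):
  for v in range(168,180):
    if abs(P[v,u,0]-.507)<.02: print(u,v,P[v,u].round(4),d["frame"][v,u])
E
```

```text
199
all z 0.07815034536403967 0.18081461559957607
0.07 1 0.49 0.49 -0.147 -0.147
0.08 34 0.444 0.496 -0.15 -0.106
0.09 82 0.438 0.496 -0.153 -0.105
0.1 22 0.458 0.47 -0.15 -0.11
0.11 21 0.459 0.472 -0.149 -0.111
0.12 4 0.466 0.469 -0.15 -0.113
0.13 7 0.466 0.47 -0.15 -0.108
0.14 4 0.467 0.47 -0.149 -0.112
0.15 2 0.464 0.468 -0.116 -0.111
0.16 5 0.467 0.47 -0.12 -0.112
0.17 14 0.459 0.472 -0.132 -0.108
0.18 3 0.464 0.471 -0.126 -0.119
238 175 [ 0.5165 -0.1469  0.1349] [180 180 160]
238 176 [ 0.5194 -0.1434  0.1338] [146 146 131]
238 177 [ 0.5209 -0.1416  0.1311] [145 146 128]
239 170 [ 0.5084 -0.1508  0.1508] [165 138 120]
239 171 [ 0.5103 -0.1485  0.1485] [139 114  99]
239 175 [ 0.513  -0.1457  0.134 ] [146 145 130]
239 176 [ 0.5163 -0.1415  0.1334] [134 134 120]
240 170 [ 0.5061 -0.1481  0.1511] [145 113  98]
240 171 [ 0.5109 -0.1421  0.1522] [106  71  61]
240 172 [ 0.5108 -0.1423  0.1478] [99 81 70]
240 173 [ 0.5088 -0.145   0.1411] [107 103  90]
240 174 [ 0.511  -0.1423  0.1393] [112 112  99]
240 175 [ 0.5112 -0.1423  0.135 ] [119 119 107]
240 176 [ 0.5118 -0.1415  0.1314] [142 143 125]
241 170 [ 0.5066 -0.1418  0.1547] [158 139 120]
241 171 [ 0.5058 -0.1429  0.1495] [129 109  94]
241 172 [ 0.5075 -0.1408  0.1471] [132 122 106]
241 173 [ 0.5032 -0.1463  0.1379] [138 136 118]
241 174 [ 0.5074 -0.1412  0.1382] [140 141 123]
241 175 [ 0.5044 -0.1451  0.1304] [150 151 131]
242 171 [ 0.503  -0.1407  0.1495] [177 171 147]
```

step_arm:
  rows:
    - [[-0.4,-0.3,0.7],[-8,0,-4],0]
    - [[0,0,0],[-7,0,-3],0]
    - [[0,0,0],[0,0,0],0]
    - [[0,0,0],[0,0,0],0]

```text
time: 12.55
position: [0.4683, -0.1537, 0.1767]
tool_rot: [2.179, 2.256, 0.005]
ft_force: [-0.4, 0.4, 0.1]
grip_width: 0.14
```

```bash
python3 - <<'E'
from h import *
plan([.465,-.1505,.172],2.1)
E
```

```text
k 0 turn [ 0.33  0.07 -0.11]
k 180 turn [ 1.1000e-01 -5.2000e-01  1.7988e+02]
t 12.55 pos [ 0.4683 -0.1537  0.1767] yaw_y 1.99 tilt z [ 0.0058 -0.001  -1.    ] F [-0.4  0.4  0.1] grip 12.2 j [-0.41 -0.    0.68  1.93 -0.    1.21  0.31]
shift now-axes mm [ 3.3 -3.2  4.6] | target-axes [ 3.3 -3.2  4.7]
```

step_arm:
  rows:
    - [[0.3,0,0],[3,0,4],0]
    - [[0,0,0],[0,4,0],0]
    - [[0,0,0],[0,8,0],0]
    - [[0,0,0],[0,4,0],0]
    - [[0,0,0],[0,0,0],0]

```text
time: 12.97
position: [0.4864, -0.15, 0.173]
tool_rot: [2.182, 2.257, 0.002]
ft_force: [0.0, -1.4, -1.2]
grip_width: 0.133
```

```bash
python3 - <<'E'
from h import *
plan([.507,-.149,.172],2.1)
d=get("scene"); crop(d,190,130,270,210,7,"o_sc")
E
```

```text
k 0 turn [ 0.12  0.03 -0.16]
k 180 turn [ 5.0000e-02 -1.9000e-01  1.7984e+02]
t 12.97 pos [ 0.4864 -0.15    0.173 ] yaw_y 1.94 tilt z [ 2.2e-03 -5.0e-04 -1.0e+00] F [ 0.  -1.4 -1.2] grip 11.6 j [-0.41  0.05  0.68  1.9  -0.04  1.2   0.32]
shift now-axes mm [ 0.3 20.6  1. ] | target-axes [ 0.2 20.7  1. ]
```

View pics/o_sc.png

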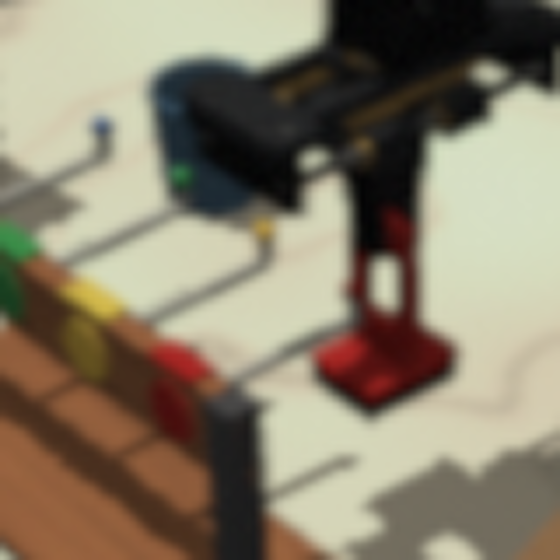

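```bash
python3 - <<'E'
from h import *
d=get("scene"); P=d["P"]
st=status.get_state(); p=st["position"]; print(p)
zb=p[2]-.093
m=cmask(d,"red")&(P[...,0]<.53)&(P[...,1]<-.09)&(P[...,1]>-.21)
ys,xs=np.nonzero(m); print("mask bbox",xs.min(),xs.max(),ys.min(),ys.max())
i=ys.argmax(); print("lowest",xs[ys==ys.max()],ys.max()); print("leftmost",xs.min(),ys[xs==xs.min()],"right",xs.max(),ys[xs==xs.max()])
a=np.deg2rad(2); u=np.array([np.cos(a),np.sin(a),0]);v=np.array([-np.sin(a),np.cos(a),0])
o=np.array([p[0],p[1],zb])
for nm,(x,y,z) in {"near":(.032,.025,.0),"neartop":(.032,.025,.02),"left(+x,-y)top":(.032,-.025,.02),"right(-x,+y)top":(-.032,.025,.02),"right bottom":(-.032,.025,0),"left bottom":(.032,-.025,0)}.items():
    print(nm,proj(d,o+u*x+v*y+[0,0,z]).round(1))
for c,X in {"red":(.5075,-.148,.148),"yellow":(.5097,-.2187,.148),"green":(.5121,-.288,.148)}.items(): print(c,proj(d,np.array(X)).round(1))
print("d px/dy 10mm",(proj(d,o+v*.01)-proj(d,o)).round(2),"dx",(proj(d,o+u*.01)-proj(d,o)).round(2),"dz",(proj(d,o+[0,0,.01])-proj(d,o)).round(2))
E
```

```text
[ 0.48558412 -0.15006274  0.17284493]
mask bbox 235 253 160 187
lowest [242 243 244] 187
leftmost 235 [181] right 253 [179 180 181 182]
near [[242.3 190.4]]
neartop [[242.2 185.9]]
left(+x,-y)top [[233.2 179.8]]
right(-x,+y)top [[255.4 178.9]]
right bottom [[255.4 183.3]]
left bottom [[233.3 184.2]]
red [[239.7 170.9]]
yellow [[227.1 162.6]]
green [[215.3 155. ]]
d px/dy 10mm [[1.8  1.21]] dx [[-2.05  1.09]] dz [[-0.03 -2.19]]
```

step_arm:
  rows:
    - [[0,0,0],[0,8,1],0]
    - [[0,0,0],[0,8,0],0]
    - [[0,0,0],[0,8,0],0]
    - [[0,0,0],[0,8,0],0]
    - [[0,0,0],[0,4,0],0]
    - [[0,0,0],[0,0,0],0]

```text
time: 13.57
position: [0.5258, -0.1482, 0.1713]
tool_rot: [2.182, 2.259, 0.001]
ft_force: [-0.4, -0.4, -1.8]
grip_width: 0.137
```

```bash
python3 - <<'E'
from h import *
plan([.562,-.147,.172],2.1)
d=get("scene"); crop(d,190,130,270,210,7,"p_sc")
E
```

```text
k 0 turn [ 0.08  0.03 -0.12]
k 180 turn [ 4.0000e-02 -1.2000e-01  1.7988e+02]
t 13.57 pos [ 0.5258 -0.1482  0.1713] yaw_y 1.98 tilt z [ 1.3e-03 -4.0e-04 -1.0e+00] F [-0.4 -0.4 -1.8] grip 12.0 j [-0.39  0.15  0.68  1.81 -0.1   1.21  0.35]
shift now-axes mm [-0.  36.2 -0.6] | target-axes [-0.1 36.2 -0.7]
```

View pics/p_sc.png

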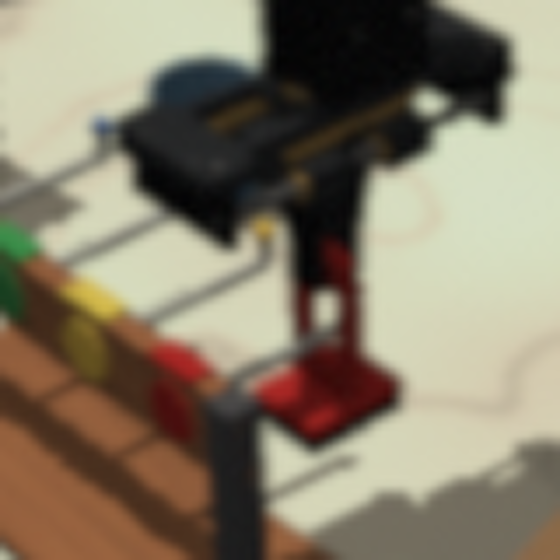

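The rod enters the eye at (330,335) without contact force. I continue to the hang point and lower.

step_arm:
  rows:
    - [[0,0,0],[0,10,0],0]
    - [[0,0,0],[0,12,0],0]
    - [[0,0,0],[0,8,0],0]
    - [[0,0,0],[0,3,0],0]
    - [[0,0,0],[0,0,8],0]
    - [[0,0,0],[0,0,8],0]
    - [[0,0,0],[0,0,4],0]
    - [[0,0,0],[0,0,0],0]
    - [[0,0,0],[0,0,0],0]

```text
time: 14.37
position: [0.5561, -0.1478, 0.1478]
tool_rot: [-2.182, -2.255, 0.004]
ft_force: [0.0, 0.2, -0.6]
grip_width: 0.136
```

```bash
python3 - <<'E'
from h import *
plan([.562,-.147,.145],2.1)
E
```

```text
k 0 turn [-0.25 -0.06 -0.23]
k 180 turn [-9.0000e-02  4.0000e-01  1.7976e+02]
t 14.37 pos [ 0.5561 -0.1478  0.1478] yaw_y 1.87 tilt z [-4.4e-03  8.0e-04 -1.0e+00] F [ 0.   0.2 -0.6] grip 11.8 j [-0.36  0.26  0.67  1.76 -0.17  1.18  0.39]
shift now-axes mm [0.6 5.9 2.8] | target-axes [0.6 5.9 2.8]
```

step_arm:
  rows:
    - [[0,0,0],[0,4,2],0]
    - [[0,0,0],[0,0,2],0]
    - [[0,0,0],[0,0,0],0]
    - [[0,0,0],[0,0,0],0]

```text
time: 14.7
position: [0.5612, -0.1478, 0.1455]
tool_rot: [-2.184, -2.255, -0.0]
ft_force: [0.4, -0.1, -0.5]
grip_width: 0.138
```

```bash
python3 - <<'E'
from h import *
plan([.562,-.147,.145],2.1)
d=get("scene"); crop(d,190,130,270,210,7,"q_sc")
E
```

```text
k 0 turn [-0.09 -0.1  -0.25]
k 180 turn [-1.6000e-01  1.4000e-01  1.7975e+02]
t 14.7 pos [ 0.5612 -0.1478  0.1455] yaw_y 1.85 tilt z [-0.0016  0.0017 -1.    ] F [ 0.4 -0.1 -0.5] grip 12.0 j [-0.36  0.27  0.67  1.76 -0.18  1.18  0.39]
shift now-axes mm [0.8 0.9 0.5] | target-axes [0.8 0.9 0.5]
```

View pics/q_sc.png

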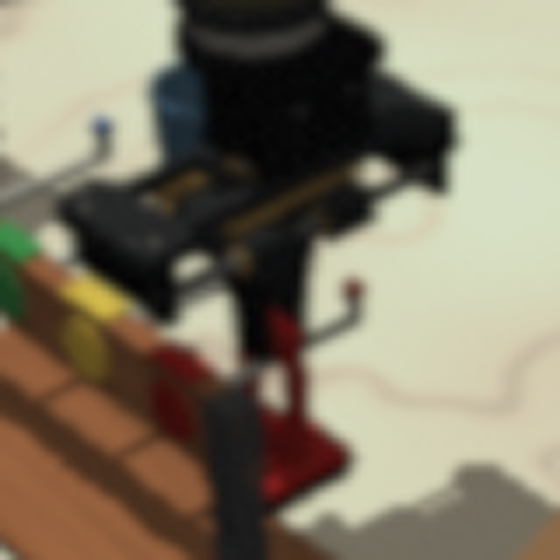

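step_arm:
  rows:
    - [[0,0,0],[0,0,2],0]
    - [[0,0,0],[0,0,0],0]
    - [[0,0,0],[0,0,0],14]
    - [[0,0,0],[0,0,0],18]
    - [[0,0,0],[0,0,0],26]
    - [[0,0,0],[0,0,0],26]
    - [[0,0,0],[0,0,0],26]
    - [[0,0,0],[0,0,0],26]

```text
time: 15.42
position: [0.5617, -0.148, 0.1448]
tool_rot: [-2.184, -2.256, -0.002]
ft_force: [-0.5, 0.2, -0.1]
grip_width: 0.293
```

```bash
python3 - <<'E'
from h import *
plan([.562,-.147,.145],2.1)
d=get("scene"); crop(d,190,130,270,210,7,"r_sc"); get("wrist","r_wrist")
E
```

```text
k 0 turn [ 0.   -0.11 -0.25]
k 180 turn [-1.7000e-01 -0.0000e+00  1.7975e+02]
t 15.42 pos [ 0.5617 -0.148   0.1448] yaw_y 1.85 tilt z [-0.      0.0019 -1.    ] F [-0.5  0.2 -0.1] grip 25.5 j [-0.36  0.27  0.67  1.76 -0.18  1.18  0.39]
shift now-axes mm [ 1.   0.3 -0.2] | target-axes [ 1.   0.3 -0.2]
```

View pics/r_sc.png

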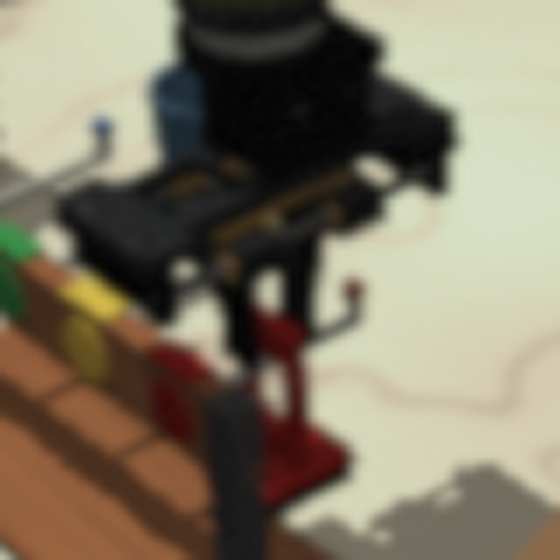

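View pics/r_wrist.png

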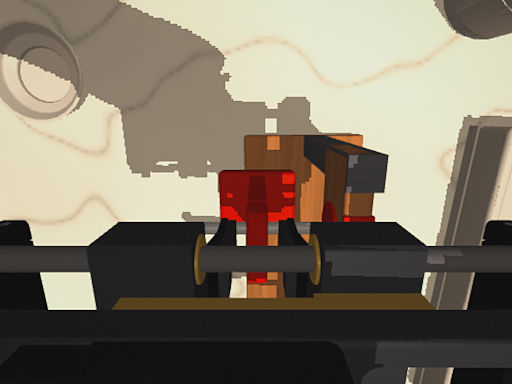

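step_arm:
  rows:
    - [[0,0,0],[0,0,-10],26]
    - [[0,0,0],[0,0,-25],30]
    - [[0,0,0],[0,0,-35],45]
    - [[0,0,0],[0,0,-35],45]
    - [[0,0,0],[0,0,-30],45]
    - [[0,0,-3],[25,-15,0],45]
    - [[0,0,-3],[35,-15,0],45]
    - [[0,0,-4],[25,-10,0],45]
    - [[0,0,-4],[0,0,0],45]
    - [[0,0,0],[0,0,0],45]

```text
time: 16.35
position: [0.5129, -0.0665, 0.2935]
tool_rot: [1.887, 2.508, 0.005]
ft_force: [0.1, -0.2, 0.0]
grip_width: 0.513
```

```bash
python3 - <<'E'
from h import *
ds={n:get(n) for n in ("top","scene")}
crop(ds["scene"],150,110,390,290,3,"s_sc"); crop(ds["top"],130,120,400,250,2.9,"s_top")
for c in list(HS)[1:]: brush(ds,c)
plan([.479,.143,.22],18.3)
E
```

```text
yellow top bar n 58 mean [0.4798 0.1418 0.1085] rect c [0.4799 0.1422] size [0.012 0.043] brush-x yaw 15.7 zmax 0.1146 cart [-0.047 -0.044]
   foot n 178 c [0.4732 0.1639] size [0.063 0.088] x yaw -73.8
yellow scene bar n 69 mean [0.4788 0.153  0.1075] rect c [0.4542 0.2314] size [0.128 0.184] brush-x yaw -16.2 zmax 0.1188 cart [-0.046  0.049]
   foot n 157 c [0.4607 0.1803] size [0.076 0.129] x yaw -70.1
green top bar n 61 mean [0.4601 0.228  0.1083] rect c [0.4604 0.2287] size [0.012 0.044] brush-x yaw 22.2 zmax 0.1149 cart [-0.041  0.044]
   foot n 189 c [0.4596 0.2296] size [0.049 0.063] x yaw 20.3
green scene bar n 70 mean [0.4625 0.2342 0.1071] rect c [0.4864 0.2559] size [0.042 0.095] brush-x yaw -48.3 zmax 0.1132 cart [-0.008  0.063]
   foot n 69 c [0.4537 0.2197] size [0.039 0.093] x yaw 31.5
blue top bar n 49 mean [0.5416 0.2458 0.1084] rect c [0.5417 0.246 ] size [0.011 0.042] brush-x yaw 19.5 zmax 0.1152 cart [0.042 0.037]
   foot n 126 c [0.5408 0.2467] size [0.046 0.062] x yaw 18.7
blue scene bar n 64 mean [0.5426 0.2513 0.1066] rect c [0.5408 0.2498] size [0.014 0.042] brush-x yaw 18.2 zmax 0.1133 cart [0.043 0.041]
k 0 turn [ 0.24  0.05 -2.53]
k 180 turn [ 8.0000e-02 -3.6000e-01  1.7747e+02]
t 16.45 pos [ 0.5133 -0.0672  0.2931] yaw_y 15.77 tilt z [ 4.2e-03  4.0e-04 -1.0e+00] F [ 0.7 -0.6  0.1] grip 45.2 j [-0.52 -0.01  0.6   1.7   0.    1.44  0.36]
shift now-axes mm [211.6  23.8  73. ] | target-axes [210.3  33.4  73.1]
```

View pics/s_sc.png

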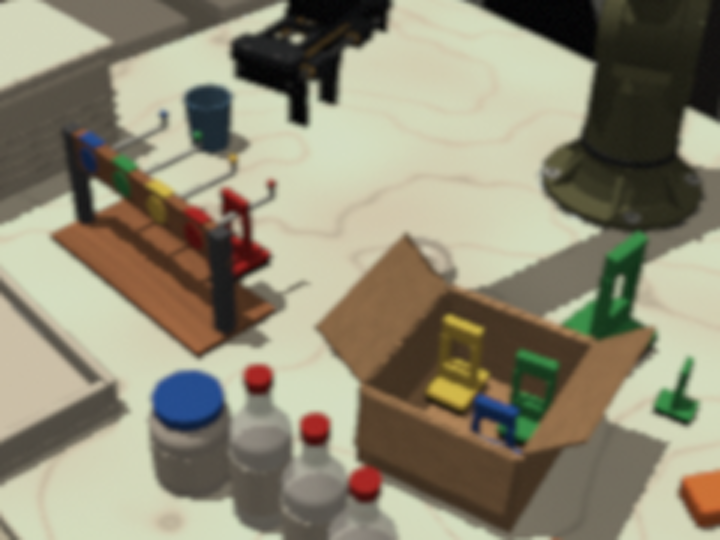

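View pics/s_top.png

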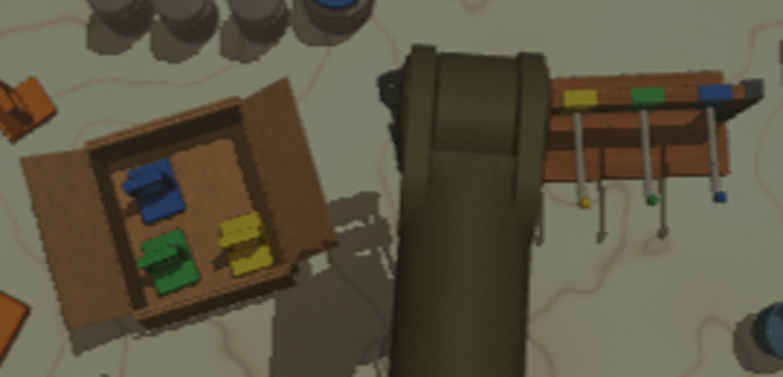

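step_arm:
  rows:
    - [[0.2,0,-1.2],[30,5,0],38]
    - [[0,0,0],[35,6,0],38]
    - [[0,0,0],[35,6,0],38]
    - [[0,0,0],[35,6,5],38]
    - [[0,0,0],[35,5,15],38]
    - [[0,0,0],[25,3,20],38]
    - [[0,0,0],[10,0,20],38]
    - [[0,0,0],[0,0,0],38]
    - [[0,0,0],[0,0,0],38]

```text
time: 17.2
position: [0.4914, 0.1345, 0.2316]
tool_rot: [1.916, 2.48, -0.004]
ft_force: [0.5, -0.2, 0.1]
grip_width: 0.438
```

```bash
python3 - <<'E'
from h import *
plan([.480,.143,.098],17)
E
```

```text
k 0 turn [ 0.16  0.43 -2.37]
k 180 turn [  0.67  -0.24 177.63]
t 17.2 pos [0.4914 0.1345 0.2316] yaw_y 14.63 tilt z [ 0.0047 -0.0065 -1.    ] F [ 0.5 -0.2  0.1] grip 38.1 j [-0.71  0.01  0.39  1.81  0.    1.32 -0.07]
shift now-axes mm [ 12.1  -9.2 133.5] | target-axes [ 11.5  -8.4 133.6]
```

step_arm:
  rows:
    - [[0,0.4,-2.4],[6,-4,0],38]
    - [[0,0,0],[5,-4,15],38]
    - [[0,0,0],[0,0,30],38]
    - [[0,0,0],[0,0,30],38]
    - [[0,0,0],[0,0,25],38]
    - [[0,0,0],[0,0,8],38]
    - [[0,0,0],[0,0,0],38]
    - [[0,0,0],[0,0,0],38]

```text
time: 17.87
position: [0.4935, 0.1293, 0.1312]
tool_rot: [1.895, 2.488, 0.017]
ft_force: [-0.0, 0.9, 0.9]
grip_width: 0.437
```

```bash
python3 - <<'E'
from h import *
plan([.480,.143,.098],17)
get("wrist","t_wrist")
E
```

```text
k 0 turn [ 0.98  0.25 -1.59]
k 180 turn [  0.39  -1.53 178.4 ]
t 17.87 pos [0.4935 0.1293 0.1312] yaw_y 15.41 tilt z [ 1.770e-02  5.000e-04 -9.998e-01] F [-0.   0.9  0.9] grip 38.0 j [-0.69  0.08  0.4   1.95 -0.03  1.1  -0.01]
shift now-axes mm [ 16.9 -10.   32.9] | target-axes [17.1 -8.9 33.2]
```

View pics/t_wrist.png

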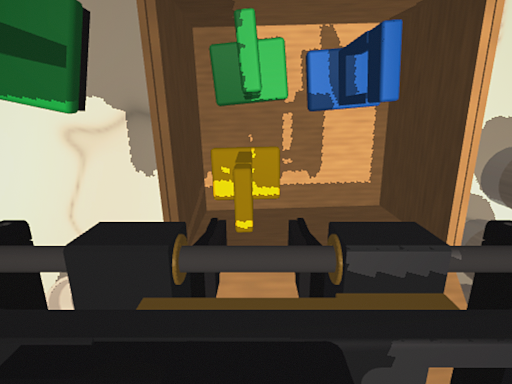

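step_arm:
  rows:
    - [[0.9,0.2,-1.5],[10,-5,0],38]
    - [[0,0,0],[7,-4,0],38]
    - [[0,0,0],[0,0,0],38]
    - [[0,0,0],[0,0,0],38]

```text
time: 18.25
position: [0.4827, 0.1455, 0.1369]
tool_rot: [1.866, 2.522, 0.013]
ft_force: [0.8, 0.0, 0.4]
grip_width: 0.436
```

```bash
python3 - <<'E'
from h import *
plan([.480,.143,.098],17)
E
```

```text
k 0 turn [ 0.53 -0.06  0.  ]
k 180 turn [ 1.0000e-01  8.3000e-01 -1.7999e+02]
t 18.25 pos [0.4827 0.1455 0.1369] yaw_y 17.0 tilt z [ 0.0085  0.0037 -1.    ] F [0.8 0.  0.4] grip 37.9 j [-0.71  0.07  0.38  1.95 -0.03  1.12 -0.02]
shift now-axes mm [-1.6 -3.7 38.9] | target-axes [-1.6 -3.3 38.9]
```

step_arm:
  rows:
    - [[0.5,0,0],[-1,-3,8],38]
    - [[0,0,0],[0,-1,12],38]
    - [[0,0,0],[0,-1,10],38]
    - [[0,0,0],[0,0,5],38]
    - [[0,0,0],[0,0,0],38]
    - [[0,0,0],[0,0,0],38]

```text
time: 18.75
position: [0.478, 0.1439, 0.1004]
tool_rot: [-1.865, -2.527, -0.003]
ft_force: [-0.6, 0.0, 0.4]
grip_width: 0.438
```

```bash
python3 - <<'E'
from h import *
plan([.480,.143,.098],17)
E
```

```text
k 0 turn [ 0.08 -0.09  0.13]
k 180 turn [ 1.5000e-01  1.3000e-01 -1.7987e+02]
t 18.75 pos [0.478  0.1439 0.1004] yaw_y 17.13 tilt z [ 9.e-04  2.e-03 -1.e+00] F [-0.6  0.   0.4] grip 38.1 j [-0.71  0.11  0.38  1.99 -0.05  1.05 -0.  ]
shift now-axes mm [-1.5  1.6  2.4] | target-axes [-1.5  1.6  2.4]
```

step_arm:
  rows:
    - [[0,0,0],[-1,2,3],38]
    - [[0,0,0],[0,0,0],12]
    - [[0,0,0],[0,0,0],5]
    - [[0,0,0],[0,0,0],0]
    - [[0,0,0],[0,0,0],0]
    - [[0,0,0],[0,0,0],0]
    - [[0,0,0],[0,0,0],0]
  grip_force: 25

```text
time: 19.33
position: [0.4815, 0.1435, 0.0981]
tool_rot: [1.866, 2.527, 0.005]
ft_force: [0.1, -0.8, -1.9]
grip_width: 0.135
```

```bash
python3 - <<'E'
from h import *
plan([.48,.143,.29],17)
E
```

```text
k 0 turn [ 0.17 -0.09  0.1 ]
k 180 turn [ 1.500e-01  2.700e-01 -1.799e+02]
t 19.33 pos [0.4815 0.1435 0.0981] yaw_y 17.1 tilt z [ 0.0024  0.0024 -1.    ] F [ 0.1 -0.8 -1.9] grip 11.7 j [-0.7   0.12  0.39  1.98 -0.05  1.05  0.  ]
shift now-axes mm [   0.3   -1.  -191.9] | target-axes [  -0.    -1.6 -191.9]
```

step_arm:
  rows:
    - [[0,0,0],[0,0,-10],0]
    - [[0,0,0],[0,0,-20],0]
    - [[0,0,0],[0,0,-35],0]
    - [[0,0,0],[0,0,-35],0]
    - [[0,0,0],[0,0,-35],0]
    - [[0,0,0],[0,0,-35],0]
    - [[0,0,0],[0,0,-20],0]
    - [[0,0,0],[0,0,0],0]
    - [[0,0,0],[0,0,0],0]

```text
time: 20.08
position: [0.4781, 0.1414, 0.2994]
tool_rot: [-1.867, -2.524, 0.001]
ft_force: [-0.6, 0.3, -2.4]
grip_width: 0.136
```

```bash
python3 - <<'E'
from h import *
plan([.467,-.220,.25],2.1)
E
```

```text
k 0 turn [-0.09 -0.05 14.92]
k 180 turn [ 7.0000e-02 -1.2000e-01 -1.6508e+02]
t 20.08 pos [0.4781 0.1414 0.2994] yaw_y 17.02 tilt z [-1.6e-03  6.0e-04 -1.0e+00] F [-0.6  0.3 -2.4] grip 11.9 j [-0.73 -0.04  0.38  1.72  0.01  1.46 -0.05]
shift now-axes mm [-342.3 -116.3   49.3] | target-axes [-360.7  -24.3   49.4]
```

step_arm:
  rows:
    - [[0,0,2],[-22,-8,0],0]
    - [[0,0,2],[-33,-10,0],0]
    - [[0,0,2],[-34,-8,0],0]
    - [[0,0,2],[-35,-7,0],0]
    - [[0,0,2],[-35,-6,0],0]
    - [[0,0,2],[-35,-5,0],0]
    - [[0,0,2],[-35,-4,0],0]
    - [[0,0,1],[-35,-3,0],0]
    - [[0,0,0],[-35,-2,0],0]
    - [[0,0,0],[-30,-1,5],0]
    - [[0,0,0],[-15,0,10],0]
    - [[0,0,0],[0,0,0],0]

```text
time: 21.08
position: [0.4562, -0.2251, 0.2656]
tool_rot: [-2.183, -2.232, 0.032]
ft_force: [-0.7, 0.0, -1.5]
grip_width: 0.136
```

```bash
python3 - <<'E'
from h import *
plan([.467,-.2205,.172],2.1)
E
```

```text
k 0 turn [-1.6   0.03 -0.84]
k 180 turn [5.0000e-02 2.5100e+00 1.7915e+02]
t 21.08 pos [ 0.4562 -0.2251  0.2656] yaw_y 1.26 tilt z [-0.028  -0.0014 -0.9996] F [-0.7  0.  -1.5] grip 11.8 j [-0.39  0.    0.8   1.75  0.01  1.42  0.43]
shift now-axes mm [ 4.5 13.6 93.3] | target-axes [ 4.2 11.  93.6]
```

step_arm:
  rows:
    - [[-1.6,0,-0.8],[4,11,0],0]
    - [[0,0,0],[0,0,15],0]
    - [[0,0,0],[0,0,25],0]
    - [[0,0,0],[0,0,25],0]
    - [[0,0,0],[0,0,15],0]
    - [[0,0,0],[0,0,4],0]
    - [[0,0,0],[0,0,0],0]
    - [[0,0,0],[0,0,0],0]

```text
time: 21.75
position: [0.4596, -0.217, 0.1699]
tool_rot: [-2.176, -2.246, 0.01]
ft_force: [-0.2, -0.8, 0.2]
grip_width: 0.134
```

```bash
python3 - <<'E'
from h import *
plan([.467,-.2205,.172],2.1)
E
```

```text
k 0 turn [-0.83 -0.35 -0.29]
k 180 turn [ -0.54   1.3  179.7 ]
t 21.75 pos [ 0.4596 -0.217   0.1699] yaw_y 1.81 tilt z [-0.0147  0.0056 -0.9999] F [-0.2 -0.8  0.2] grip 11.7 j [-0.37  0.08  0.8   1.89 -0.06  1.22  0.48]
shift now-axes mm [-3.8  7.3 -2.2] | target-axes [-3.8  7.3 -2.1]
```

step_arm:
  rows:
    - [[-0.7,-0.3,-0.3],[-3,0,-1],0]
    - [[0,0,0],[0,8,0],0]
    - [[0,0,0],[0,8,0],0]
    - [[0,0,0],[0,6,0],0]
    - [[0,0,0],[0,0,0],0]
    - [[0,0,0],[0,0,0],0]

```text
time: 22.25
position: [0.4874, -0.2192, 0.1752]
tool_rot: [2.174, 2.261, 0.007]
ft_force: [0.2, 0.6, -1.0]
grip_width: 0.133
```

```bash
python3 - <<'E'
from h import *
plan([.564,-.217,.172],2.1)
d=get("scene"); crop(d,180,120,260,200,7,"u_sc")
E
```

```text
k 0 turn [0.38 0.05 0.15]
k 180 turn [-8.0000e-02  5.9000e-01 -1.7985e+02]
t 22.25 pos [ 0.4874 -0.2192  0.1752] yaw_y 2.25 tilt z [ 6.6e-03 -6.0e-04 -1.0e+00] F [ 0.2  0.6 -1. ] grip 11.6 j [-0.37  0.12  0.8   1.84 -0.1   1.21  0.5 ]
shift now-axes mm [-0.8 76.6  3.7] | target-axes [-0.6 76.6  3.2]
```

View pics/u_sc.png

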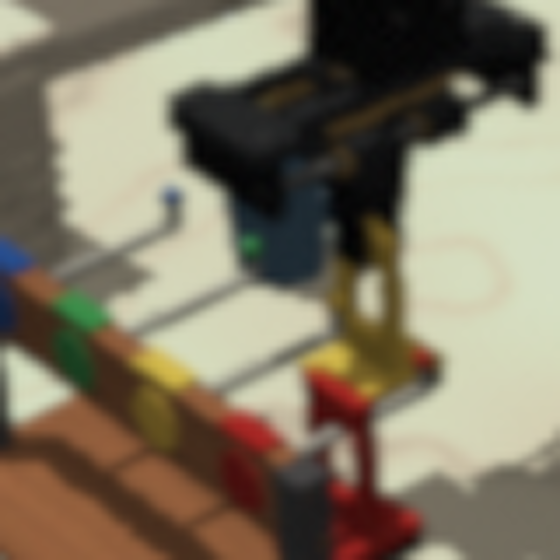

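step_arm:
  rows:
    - [[0.3,0,0],[0,6,3],0]
    - [[0,0,0],[0,8,0],0]
    - [[0,0,0],[0,8,0],0]
    - [[0,0,0],[0,8,0],0]
    - [[0,0,0],[0,6,0],0]
    - [[0,0,0],[0,0,0],0]

```text
time: 22.8
position: [0.5278, -0.217, 0.1715]
tool_rot: [2.175, 2.265, 0.001]
ft_force: [0.4, -0.3, -1.7]
grip_width: 0.137
```

```bash
python3 - <<'E'
from h import *
plan([.564,-.217,.172],2.1)
d=get("scene"); crop(d,180,120,260,200,7,"v_sc")
E
```

```text
k 0 turn [0.06 0.03 0.21]
k 180 turn [-5.0000e-02  1.0000e-01 -1.7979e+02]
t 22.8 pos [ 0.5278 -0.217   0.1715] yaw_y 2.31 tilt z [ 1.2e-03 -5.0e-04 -1.0e+00] F [ 0.4 -0.3 -1.7] grip 11.9 j [-0.34  0.23  0.79  1.76 -0.17  1.22  0.53]
shift now-axes mm [-1.4 36.2 -0.4] | target-axes [-1.3 36.2 -0.5]
```

View pics/v_sc.png

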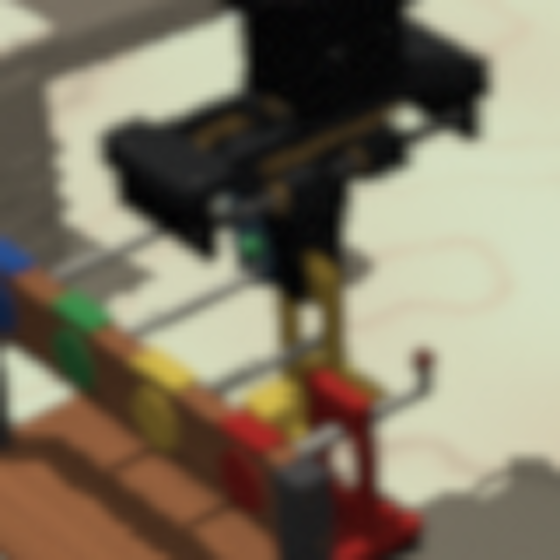

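step_arm:
  rows:
    - [[0,0,0],[0,10,0],0]
    - [[0,0,0],[0,12,0],0]
    - [[0,0,0],[0,10,0],0]
    - [[0,0,0],[0,6,0],0]
    - [[0,0,0],[0,2,8],0]
    - [[0,0,0],[0,0,8],0]
    - [[0,0,0],[0,0,6],0]
    - [[0,0,0],[0,0,2],0]
    - [[0,0,0],[0,0,0],0]
    - [[0,0,0],[0,0,0],0]

```text
time: 23.68
position: [0.5668, -0.2165, 0.1449]
tool_rot: [-2.178, -2.262, 0.002]
ft_force: [-0.2, 0.5, -0.3]
grip_width: 0.138
```

```bash
python3 - <<'E'
from h import *
plan([.564,-.217,.144],2.1)
E
```

```text
k 0 turn [-0.11 -0.04  0.06]
k 180 turn [ 6.0000e-02 -1.8000e-01 -1.7994e+02]
t 23.68 pos [ 0.5668 -0.2165  0.1449] yaw_y 2.16 tilt z [-2.e-03  6.e-04 -1.e+00] F [-0.2  0.5 -0.3] grip 12.0 j [-0.3   0.35  0.76  1.69 -0.26  1.2   0.56]
shift now-axes mm [-0.4 -2.8  0.9] | target-axes [-0.4 -2.8  0.9]
```

Fz returned to about 0, so the weight is on the peg. I release.

step_arm:
  rows:
    - [[0,0,0],[0,0,1],0]
    - [[0,0,0],[0,0,0],14]
    - [[0,0,0],[0,0,0],18]
    - [[0,0,0],[0,0,0],26]
    - [[0,0,0],[0,0,0],26]
    - [[0,0,0],[0,0,0],26]
    - [[0,0,0],[0,0,-10],26]
    - [[0,0,0],[0,0,-25],30]
    - [[0,0,0],[0,0,-35],38]
    - [[0,0,0],[0,0,-35],38]
    - [[0,0,0],[0,0,-30],38]
    - [[0,0,0],[0,0,-10],38]

```text
time: 24.68
position: [0.5632, -0.2166, 0.2941]
tool_rot: [-2.176, -2.254, 0.01]
ft_force: [0.7, -1.0, 0.2]
grip_width: 0.429
```

```bash
python3 - <<'E'
from h import *
ds={n:get(n) for n in ("top","scene")}
crop(ds["scene"],150,110,390,290,3,"w_sc"); crop(ds["top"],130,120,400,250,2.9,"w_top")
for c in ("green","blue"): brush(ds,c)
plan([.460,.2285,.25],19.5)
E
```

```text
green top bar n 60 mean [0.4601 0.2282 0.1083] rect c [0.4604 0.2288] size [0.012 0.043] brush-x yaw 21.3 zmax 0.1151 cart [-0.04   0.044]
   foot n 191 c [0.4595 0.2297] size [0.048 0.063] x yaw 20.1
green scene bar n 74 mean [0.4634 0.2349 0.1068] rect c [0.4954 0.2422] size [0.043 0.089] brush-x yaw -74.9 zmax 0.1127 cart [-0.003  0.047]
   foot n 70 c [0.4533 0.2196] size [0.039 0.093] x yaw 31.7
blue top bar n 50 mean [0.5417 0.2453 0.1089] rect c [0.542 0.245] size [0.011 0.042] brush-x yaw 20.9 zmax 0.1163 cart [0.042 0.036]
   foot n 130 c [0.5406 0.2472] size [0.046 0.062] x yaw 18.4
blue scene bar n 59 mean [0.5425 0.2521 0.1064] rect c [0.5433 0.2515] size [0.013 0.04 ] brush-x yaw 30.1 zmax 0.1119 cart [0.045 0.042]
k 0 turn [ -0.64  -0.24 -17.48]
k 180 turn [ -0.34   0.91 162.52]
t 24.78 pos [ 0.563  -0.2165  0.2919] yaw_y 2.02 tilt z [-0.0117  0.002  -0.9999] F [ 0.4 -0.4 -0.6] grip 38.0 j [-0.33  0.25  0.8   1.49 -0.18  1.48  0.5 ]
shift now-axes mm [448.2 -86.7  44. ] | target-axes [453.8  51.4  41.9]
```

View pics/w_sc.png

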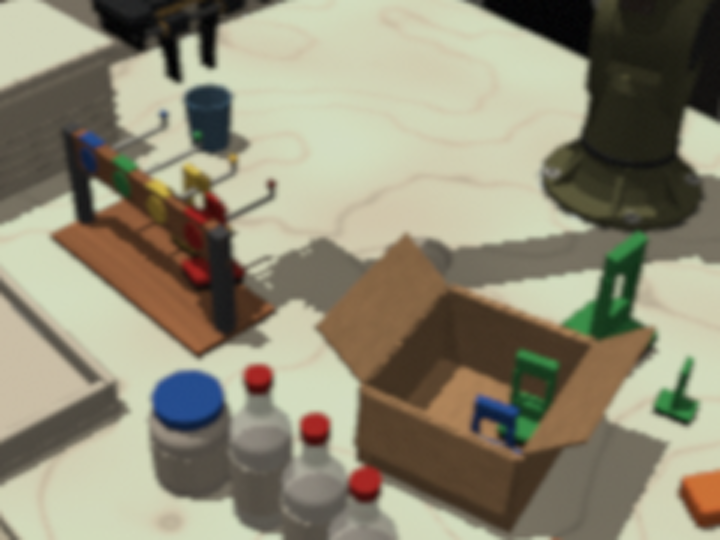

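```bash
python3 - <<'E'
from h import *
d=get("scene"); crop(d,170,130,250,210,8,"x_sc")
d=get("top"); crop(d,280,130,400,220,6,"x_top")
d=get("scene")
P=d["P"]
for c in ("red","yellow"):
    m=cmask(d,c)&(P[...,1]<-.1)&(P[...,1]>-.26)&(P[...,0]>.5)&(P[...,0]<.615)&np.isfinite(P[...,0])
    q=P[m]; f=q[q[:,2]<.085]; b=q[q[:,2]>.13]
    print(c,len(q),"foot",len(f),np.percentile(f,[3,97],axis=0).round(3).tolist() if len(f) else "","bar",len(b),np.percentile(b,[3,97],axis=0).round(3).tolist() if len(b) else "")
E
```

```text
red 146 foot 51 [[0.546, -0.142, 0.069], [0.587, -0.105, 0.085]] bar 39 [[0.588, -0.167, 0.137], [0.614, -0.124, 0.159]]
yellow 60 foot 0  bar 58 [[0.511, -0.23, 0.137], [0.614, -0.193, 0.158]]
```

View pics/x_sc.png

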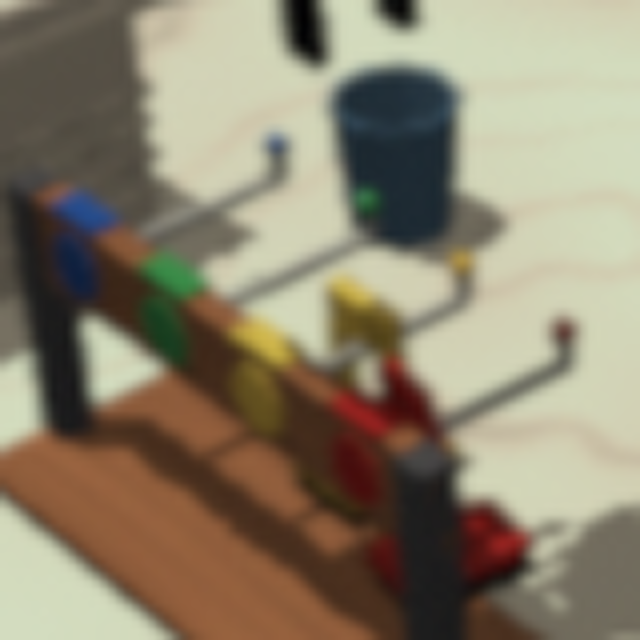

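View pics/x_top.png

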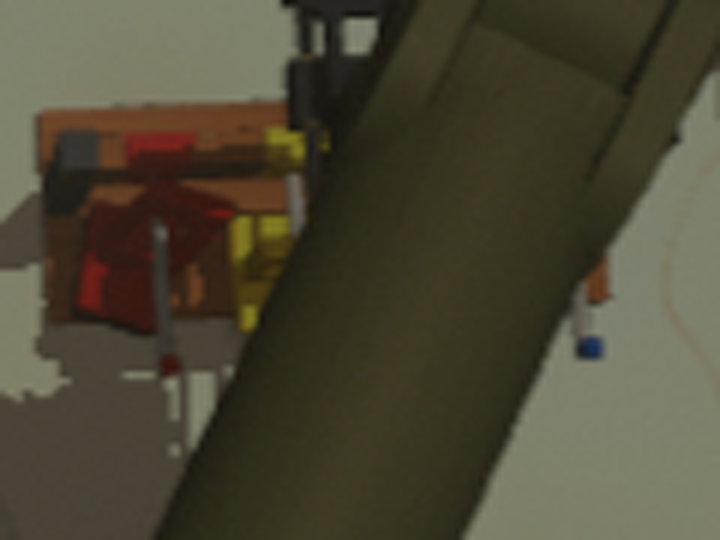

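step_arm:
  rows:
    - [[0,0,-1.5],[25,-5,0],38]
    - [[0,0,-1.5],[38,-7,0],38]
    - [[0,0,-1.5],[40,-6,0],38]
    - [[0,0,-1.5],[40,-4,0],38]
    - [[0,0,-1.5],[40,-3,0],38]
    - [[0,0,-1.5],[40,-2,0],38]
    - [[0,0,-1.5],[40,0,0],38]
    - [[0,0,-1.5],[40,1,0],38]
    - [[0,0,-1.5],[40,2,0],38]
    - [[0,0,-1.5],[40,3,0],38]
    - [[0,0,-1.5],[30,4,0],38]
    - [[0,0,-1],[20,3,0],38]

```text
time: 25.93
position: [0.4533, 0.2196, 0.2635]
tool_rot: [-1.785, -2.535, 0.068]
ft_force: [-0.5, 0.0, 0.4]
grip_width: 0.434
```

step_arm:
  rows:
    - [[0,0,0],[0,0,0],38]
    - [[0,0,0],[0,0,0],38]

```text
time: 26.1
position: [0.4497, 0.2246, 0.2597]
tool_rot: [-1.77, -2.542, 0.078]
ft_force: [0.5, -1.4, 0.2]
grip_width: 0.436
```

```bash
python3 - <<'E'
from h import *
plan([.460,.2295,.22],19.5)
d=get("top"); crop(d,280,130,400,220,6,"y_top")
d=get("scene"); crop(d,170,130,250,210,8,"y_sc")
E
```

```text
k 0 turn [-3.77 -0.37  0.78]
k 180 turn [   0.58   -5.9  -179.12]
t 26.1 pos [0.4497 0.2246 0.2597] yaw_y 20.3 tilt z [-0.0641 -0.0163 -0.9978] F [ 0.5 -1.4  0.2] grip 37.9 j [-0.89  0.04  0.39  1.73 -0.03  1.44 -0.13]
shift now-axes mm [ 0.7 13.9 38.9] | target-axes [ 1.2 11.3 39.7]
```

View pics/y_top.png

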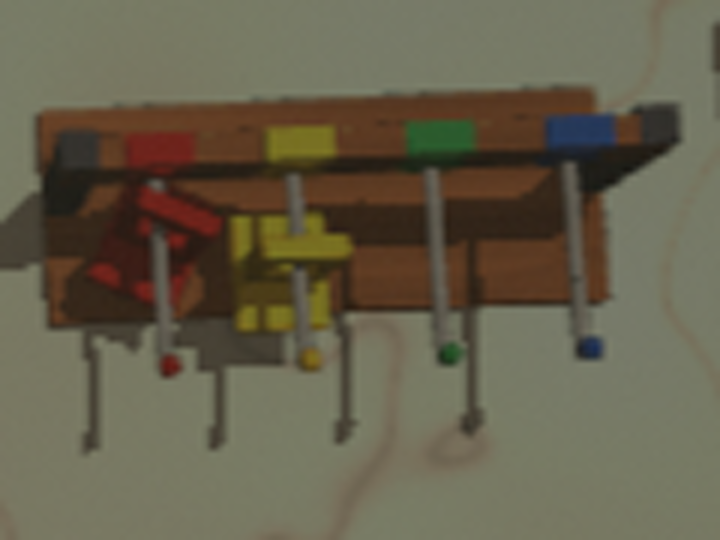

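View pics/y_sc.png

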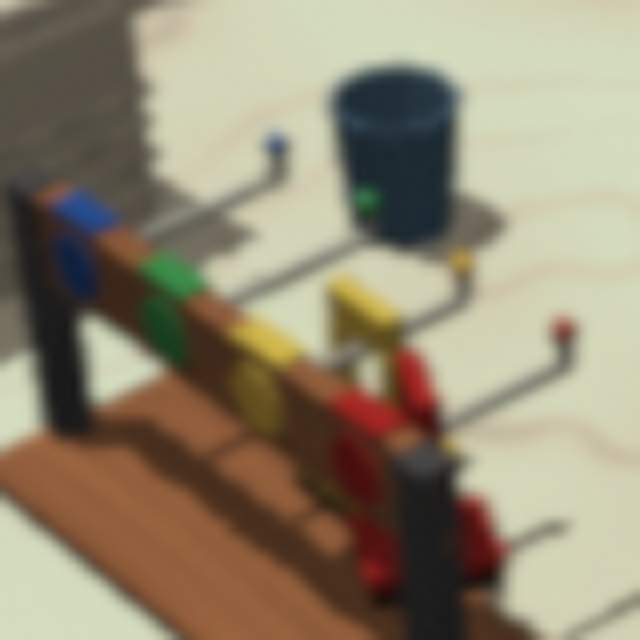

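step_arm:
  rows:
    - [[-3.7,-0.3,0.8],[1,8,0],38]
    - [[0,0,0],[0,3,0],38]
    - [[0,0,0],[0,0,15],38]
    - [[0,0,0],[0,0,20],38]
    - [[0,0,0],[0,0,0],38]
    - [[0,0,0],[0,0,0],38]

```text
time: 26.7
position: [0.4653, 0.2177, 0.2247]
tool_rot: [-1.839, -2.547, 0.001]
ft_force: [1.0, 0.1, 1.0]
grip_width: 0.439
```

```bash
python3 - <<'E'
from h import *
plan([.4605,.2295,.098],20.5)
E
```

```text
k 0 turn [-0.05  0.   -2.16]
k 180 turn [0.0000e+00 7.0000e-02 1.7784e+02]
t 26.7 pos [0.4653 0.2177 0.2247] yaw_y 18.34 tilt z [-8.e-04 -3.e-04 -1.e+00] F [1.  0.1 1. ] grip 38.2 j [-0.88  0.03  0.4   1.81 -0.01  1.31 -0.16]
shift now-axes mm [ 12.8  -0.8 126.7] | target-axes [ 12.8  -0.4 126.7]
```

step_arm:
  rows:
    - [[0,0,-2.1],[10,0,5],38]
    - [[0,0,0],[3,0,20],38]
    - [[0,0,0],[0,0,28],38]
    - [[0,0,0],[0,0,28],38]
    - [[0,0,0],[0,0,12],38]
    - [[0,0,0],[0,0,0],38]
    - [[0,0,0],[0,0,0],38]

```text
time: 27.28
position: [0.4655, 0.2333, 0.1346]
tool_rot: [1.781, 2.587, 0.013]
ft_force: [0.4, 0.3, 0.7]
grip_width: 0.433
```

```bash
python3 - <<'E'
from h import *
plan([.4605,.2295,.098],20.5)
get("wrist","z_wrist")
E
```

```text
k 0 turn [ 0.41 -0.22  0.39]
k 180 turn [   0.35    0.65 -179.61]
t 27.28 pos [0.4655 0.2333 0.1346] yaw_y 20.89 tilt z [ 0.0054  0.0062 -1.    ] F [0.4 0.3 0.7] grip 37.7 j [-0.88  0.11  0.39  1.91 -0.05  1.12 -0.11]
shift now-axes mm [-1.9 -6.3 36.5] | target-axes [-1.8 -6.  36.6]
```

View pics/z_wrist.png

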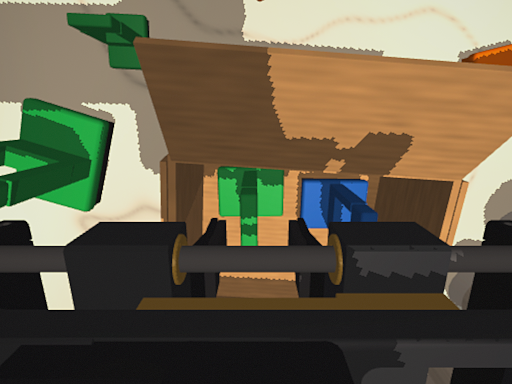

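step_arm:
  rows:
    - [[0.4,-0.2,0.4],[-2,-5,8],38]
    - [[0,0,0],[0,-1,12],38]
    - [[0,0,0],[0,-1,10],38]
    - [[0,0,0],[0,0,4],38]
    - [[0,0,0],[0,0,0],38]
    - [[0,0,0],[0,0,0],38]

```text
time: 27.83
position: [0.4616, 0.2306, 0.1015]
tool_rot: [1.789, 2.58, 0.011]
ft_force: [-0.5, 0.9, -0.4]
grip_width: 0.436
```

```bash
python3 - <<'E'
from h import *
plan([.4605,.2295,.098],20.5)
E
```

```text
k 0 turn [ 0.37 -0.14  0.03]
k 180 turn [   0.22    0.59 -179.97]
t 27.83 pos [0.4616 0.2306 0.1015] yaw_y 20.53 tilt z [ 0.0052  0.0046 -1.    ] F [-0.5  0.9 -0.4] grip 37.9 j [-0.88  0.14  0.39  1.95 -0.06  1.05 -0.1 ]
shift now-axes mm [-0.6 -1.4  3.5] | target-axes [-0.6 -1.4  3.5]
```

step_arm:
  rows:
    - [[0.3,0,0],[0,-1,4],38]
    - [[0,0,0],[0,0,0],12]
    - [[0,0,0],[0,0,0],5]
    - [[0,0,0],[0,0,0],0]
    - [[0,0,0],[0,0,0],0]
    - [[0,0,0],[0,0,0],0]
    - [[0,0,0],[0,0,0],0]
  grip_force: 25

```text
time: 28.42
position: [0.4614, 0.2306, 0.0981]
tool_rot: [-1.79, -2.581, -0.006]
ft_force: [0.2, -0.4, -1.6]
grip_width: 0.139
```

step_arm:
  rows:
    - [[0,0,0],[0,0,-10],0]
    - [[0,0,0],[0,0,-20],0]
    - [[0,0,0],[0,0,-35],0]
    - [[0,0,0],[0,0,-35],0]
    - [[0,0,0],[0,0,-35],0]
    - [[0,0,0],[0,0,-35],0]
    - [[0,0,0],[0,0,-20],0]
    - [[0,0,0],[0,0,0],0]
    - [[0,0,0],[0,0,0],0]

```text
time: 29.17
position: [0.4591, 0.2278, 0.3002]
tool_rot: [-1.791, -2.579, -0.001]
ft_force: [-0.5, 0.2, -1.5]
grip_width: 0.137
```

```bash
python3 - <<'E'
from h import *
plan([.468,-.2895,.27],2.1)
E
```

```text
k 0 turn [-0.04 -0.11 18.33]
k 180 turn [ 1.5000e-01 -6.0000e-02 -1.6167e+02]
t 29.17 pos [0.4591 0.2278 0.3002] yaw_y 20.43 tilt z [-0.0011  0.0017 -1.    ] F [-0.5  0.2 -1.5] grip 11.9 j [-0.9  -0.01  0.39  1.69  0.    1.46 -0.16]
shift now-axes mm [-488.  -172.3   29.3] | target-axes [-517.3  -10.1   30.2]
```

step_arm:
  rows:
    - [[0,0,1.5],[-20,-7,0],0]
    - [[0,0,1.5],[-30,-10,0],0]
    - [[0,0,1.5],[-35,-11,0],0]
    - [[0,0,1.5],[-36,-10,0],0]
    - [[0,0,1.5],[-36,-9,0],0]
    - [[0,0,1.5],[-37,-8,0],0]
    - [[0,0,1.5],[-37,-7,0],0]
    - [[0,0,1.5],[-37,-6,0],0]
    - [[0,0,1.5],[-37,-5,0],0]
    - [[0,0,1.5],[-37,-4,0],0]
    - [[0,0,1.5],[-37,-3,0],0]
    - [[0,0,1],[-37,-2,0],0]

```text
time: 30.17
position: [0.45, -0.2115, 0.2828]
tool_rot: [-2.152, -2.262, 0.026]
ft_force: [0.8, 1.2, -1.6]
grip_width: 0.137
```

```bash
python3 - <<'E'
from h import *
plan([.469,-.2895,.27],2.1)
E
```

```text
k 0 turn [-1.45 -0.13  0.74]
k 180 turn [   0.21   -2.27 -179.25]
t 30.17 pos [ 0.45   -0.2115  0.2828] yaw_y 2.84 tilt z [-0.0254  0.0012 -0.9997] F [ 0.8  1.2 -1.6] grip 11.9 j [-0.53 -0.05  0.89  1.75  0.05  1.45  0.4 ]
shift now-axes mm [-78.9  15.4  12.2] | target-axes [-78.6  16.1  12.8]
```

step_arm:
  rows:
    - [[-0.7,0,0.4],[-25,5,0],0]
    - [[-0.7,0,0.3],[-25,6,0],0]
    - [[0,0,0],[-20,5,5],0]
    - [[0,0,0],[-8,0,10],0]
    - [[0,0,0],[0,0,0],0]
    - [[0,0,0],[0,0,0],0]

```text
time: 30.67
position: [0.4569, -0.305, 0.2596]
tool_rot: [-2.202, -2.228, 0.014]
ft_force: [0.1, 0.6, -0.2]
grip_width: 0.136
```

```bash
python3 - <<'E'
from h import *
plan([.469,-.2895,.172],2.1)
E
```

```text
k 0 turn [-0.75 -0.04 -1.42]
k 180 turn [-7.0000e-02  1.1600e+00  1.7857e+02]
t 30.67 pos [ 0.4569 -0.305   0.2596] yaw_y 0.68 tilt z [-1.300e-02  4.000e-04 -9.999e-01] F [ 0.1  0.6 -0.2] grip 11.8 j [-0.39  0.14  1.02  1.68 -0.12  1.4   0.67]
shift now-axes mm [15.3 13.4 87.5] | target-axes [15.  12.7 87.6]
```

step_arm:
  rows:
    - [[-0.7,0,-1.4],[8,8,5],0]
    - [[0,0,0],[6,4,15],0]
    - [[0,0,0],[0,0,25],0]
    - [[0,0,0],[0,0,20],0]
    - [[0,0,0],[0,0,12],0]
    - [[0,0,0],[0,0,4],0]
    - [[0,0,0],[0,0,0],0]
    - [[0,0,0],[0,0,0],0]

```text
time: 31.33
position: [0.4729, -0.2772, 0.1743]
tool_rot: [-2.156, -2.28, -0.018]
ft_force: [0.1, 0.5, -0.8]
grip_width: 0.14
```

```bash
python3 - <<'E'
from h import *
plan([.469,-.2895,.172],2.1)
E
```

```text
k 0 turn [ 0.31 -0.61  1.11]
k 180 turn [   0.95    0.48 -178.89]
t 31.33 pos [ 0.4729 -0.2772  0.1743] yaw_y 3.21 tilt z [ 0.0049  0.0109 -0.9999] F [ 0.1  0.5 -0.8] grip 12.1 j [-0.38  0.2   0.99  1.81 -0.19  1.23  0.71]
shift now-axes mm [-12.1  -4.6   2.1] | target-axes [-12.2  -4.3   2.3]
```

step_arm:
  rows:
    - [[0.3,-0.6,1],[-6,0,1],0]
    - [[0,0,0],[-4,2,0],0]
    - [[0,0,0],[0,4,0],0]
    - [[0,0,0],[0,4,0],0]
    - [[0,0,0],[0,0,0],0]
    - [[0,0,0],[0,0,0],0]

```text
time: 31.83
position: [0.4875, -0.2891, 0.1774]
tool_rot: [2.174, 2.257, 0.004]
ft_force: [0.1, 0.2, -0.6]
grip_width: 0.135
```

```bash
python3 - <<'E'
from h import *
plan([.490,-.2887,.172],2.1)
d=get("scene"); crop(d,170,110,250,190,7,"A_sc")
E
```

```text
k 0 turn [0.38 0.21 0.05]
k 180 turn [  -0.33    0.6  -179.95]
t 31.83 pos [ 0.4875 -0.2891  0.1774] yaw_y 2.15 tilt z [ 0.0068 -0.0034 -1.    ] F [ 0.1  0.2 -0.6] grip 11.7 j [-0.36  0.25  0.98  1.77 -0.22  1.23  0.72]
shift now-axes mm [0.3 2.5 5.4] | target-axes [0.3 2.5 5.4]
```

View pics/A_sc.png

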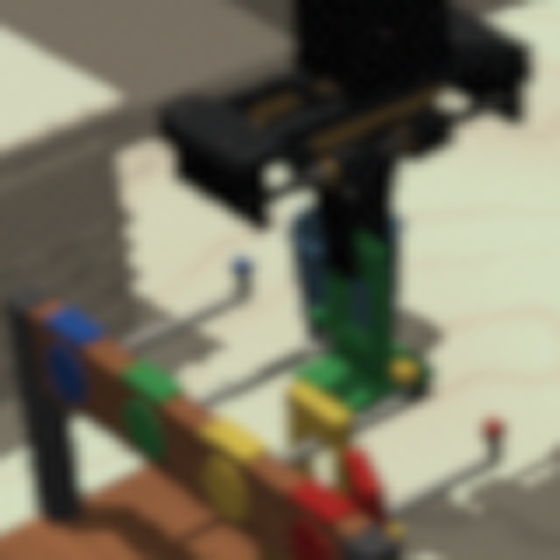

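Position is consistent with the earlier two threadings. I drop 5 mm and advance.

step_arm:
  rows:
    - [[0.3,0.2,0],[0,0,5],0]
    - [[0,0,0],[0,8,0],0]
    - [[0,0,0],[0,8,0],0]
    - [[0,0,0],[0,8,0],0]
    - [[0,0,0],[0,8,0],0]
    - [[0,0,0],[0,6,0],0]
    - [[0,0,0],[0,0,0],0]

```text
time: 32.47
position: [0.5303, -0.2866, 0.1712]
tool_rot: [2.178, 2.264, 0.002]
ft_force: [0.2, -1.2, -1.7]
grip_width: 0.139
```

```bash
python3 - <<'E'
from h import *
plan([.5665,-.286,.172],2.1)
d=get("scene"); crop(d,170,110,250,190,7,"B_sc")
E
```

```text
k 0 turn [ 0.06 -0.06  0.14]
k 180 turn [ 9.0000e-02  1.0000e-01 -1.7986e+02]
t 32.47 pos [ 0.5303 -0.2866  0.1712] yaw_y 2.24 tilt z [ 0.0011  0.0011 -1.    ] F [ 0.2 -1.2 -1.7] grip 12.1 j [-0.31  0.36  0.94  1.68 -0.31  1.26  0.74]
shift now-axes mm [-0.8 36.2 -0.8] | target-axes [-0.7 36.2 -0.8]
```

View pics/B_sc.png

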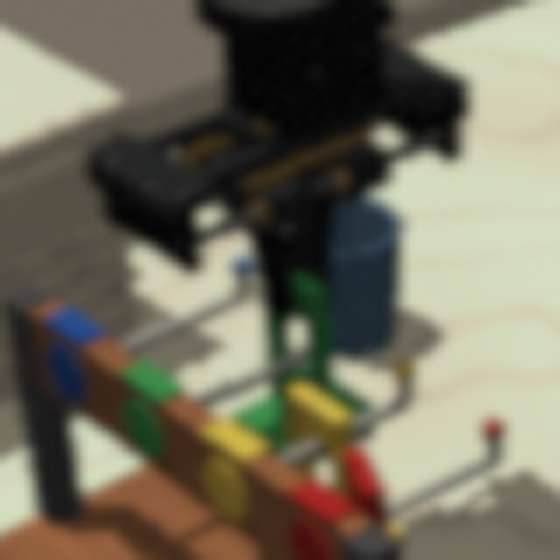

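The rod is through the eye at about (295,365). I continue and lower.

step_arm:
  rows:
    - [[0,0,0],[0,10,0],0]
    - [[0,0,0],[0,12,0],0]
    - [[0,0,0],[0,9,0],0]
    - [[0,0,0],[0,3,0],0]
    - [[0,0,0],[0,1,8],0]
    - [[0,0,0],[0,0,8],0]
    - [[0,0,0],[0,0,6],0]
    - [[0,0,0],[0,0,2],0]
    - [[0,0,0],[0,0,0],0]
    - [[0,0,0],[0,0,0],0]

```text
time: 33.35
position: [0.5668, -0.2858, 0.1449]
tool_rot: [-2.179, -2.262, -0.003]
ft_force: [0.1, 0.2, -1.0]
grip_width: 0.135
```

```bash
python3 - <<'E'
from h import *
plan([.5665,-.2865,.144],2.1)
E
```

```text
k 0 turn [ 0.05 -0.11  0.03]
k 180 turn [ 1.7000e-01  8.0000e-02 -1.7997e+02]
t 33.35 pos [ 0.5668 -0.2858  0.1449] yaw_y 2.13 tilt z [ 8.e-04  2.e-03 -1.e+00] F [ 0.1  0.2 -1. ] grip 11.8 j [-0.26  0.46  0.9   1.63 -0.38  1.24  0.75]
shift now-axes mm [-0.7 -0.3  0.9] | target-axes [-0.7 -0.3  0.9]
```

step_arm:
  rows:
    - [[0,0,0],[0,0,2],0]
    - [[0,0,0],[0,0,0],13]
    - [[0,0,0],[0,0,0],16]
    - [[0,0,0],[0,0,0],22]
    - [[0,0,0],[0,0,0],26]
    - [[0,0,0],[0,0,0],26]
    - [[0,0,0],[0,0,-10],26]
    - [[0,0,0],[0,0,-25],30]
    - [[0,0,0],[0,0,-35],38]
    - [[0,0,0],[0,0,-35],38]
    - [[0,0,0],[0,0,-30],38]
    - [[0,0,0],[0,0,-10],38]

```text
time: 34.35
position: [0.5628, -0.2857, 0.294]
tool_rot: [-2.177, -2.253, 0.003]
ft_force: [0.3, 0.0, 0.4]
grip_width: 0.426
```

```bash
python3 - <<'E'
from h import *
ds={n:get(n) for n in ("top","scene")}
crop(ds["scene"],160,110,250,210,6,"C_sc")
for c in ("blue",): brush(ds,c)
plan([.542,.246,.29],19)
E
```

```text
blue top bar n 50 mean [0.5417 0.2452 0.1092] rect c [0.5418 0.2454] size [0.01  0.043] brush-x yaw 19.7 zmax 0.116 cart [0.042 0.037]
   foot n 130 c [0.54   0.2467] size [0.046 0.061] x yaw 18.9
blue scene bar n 54 mean [0.5442 0.2516 0.1062] rect c [0.5434 0.2506] size [0.01  0.039] brush-x yaw 22.2 zmax 0.1117 cart [0.045 0.041]
k 0 turn [ -0.41  -0.38 -17.03]
k 180 turn [ -0.55   0.58 162.97]
t 34.45 pos [ 0.5626 -0.2856  0.2917] yaw_y 1.97 tilt z [-0.0082  0.0053 -1.    ] F [-0.5  0.1 -1. ] grip 38.0 j [-0.29  0.37  0.95  1.43 -0.3   1.51  0.69]
shift now-axes mm [532.   -2.2   4.7] | target-axes [509.3 153.6   1.7]
```

View pics/C_sc.png

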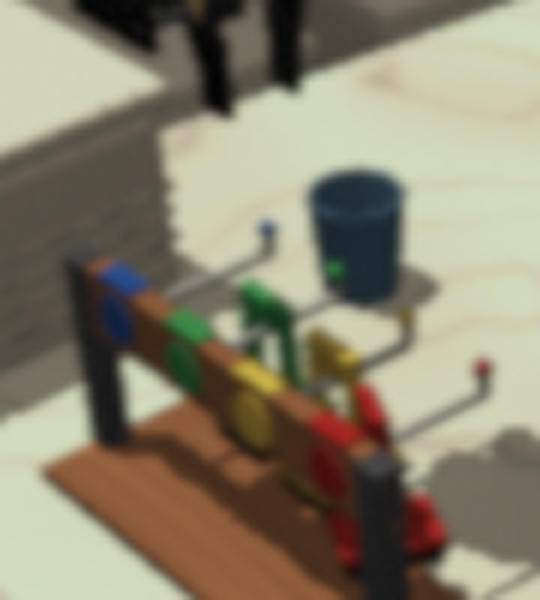

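step_arm:
  rows:
    - [[0,0,-1.4],[25,0,0],38]
    - [[0,0,-1.4],[38,0,0],38]
    - [[0,0,-1.4],[40,1,0],38]
    - [[0,0,-1.4],[40,2,0],38]
    - [[0,0,-1.4],[40,3,0],38]
    - [[0,0,-1.4],[40,4,0],38]
    - [[0,0,-1.4],[40,5,0],38]
    - [[0,0,-1.4],[40,6,0],38]
    - [[0,0,-1.4],[40,7,0],38]
    - [[0,0,-1.4],[40,8,0],38]
    - [[0,0,-1.4],[40,9,0],38]
    - [[0,0,-1.4],[40,10,0],38]

```text
time: 35.45
position: [0.524, 0.1821, 0.2709]
tool_rot: [-1.82, -2.527, 0.04]
ft_force: [0.9, 0.3, 0.7]
grip_width: 0.437
```

```bash
python3 - <<'E'
from h import *
plan([.5425,.247,.25],19.3)
E
```

```text
k 0 turn [-2.09 -0.42 -0.84]
k 180 turn [ -0.66   3.27 179.13]
t 35.45 pos [0.524  0.1821 0.2709] yaw_y 18.47 tilt z [-0.0369 -0.0048 -0.9993] F [0.9 0.3 0.7] grip 38.0 j [-0.98  0.14  0.68  1.62 -0.1   1.45  0.03]
shift now-axes mm [55.5 38.9 19.9] | target-axes [55.1 38.9 20.9]
```

step_arm:
  rows:
    - [[-1,-0.2,-0.8],[25,15,0],38]
    - [[-1,-0.2,0],[20,15,0],38]
    - [[0,0,0],[8,8,10],38]
    - [[0,0,0],[0,0,10],38]
    - [[0,0,0],[0,0,0],38]
    - [[0,0,0],[0,0,0],38]

```text
time: 35.95
position: [0.5369, 0.2591, 0.2385]
tool_rot: [-1.791, -2.575, 0.017]
ft_force: [-0.2, -0.4, -0.9]
grip_width: 0.437
```

```bash
python3 - <<'E'
from h import *
plan([.5425,.247,.098],19.3)
E
```

```text
k 0 turn [-0.65  0.13  1.07]
k 180 turn [  -0.2    -1.02 -178.93]
t 35.95 pos [0.5369 0.2591 0.2385] yaw_y 20.37 tilt z [-0.01   -0.0059 -0.9999] F [-0.2 -0.4 -0.9] grip 38.0 j [-1.03  0.24  0.63  1.59 -0.14  1.37 -0.02]
shift now-axes mm [-13.    2.7 140.6] | target-axes [-13.3   1.3 140.5]
```

step_arm:
  rows:
    - [[-0.6,0,1],[-10,0,5],38]
    - [[0,0,0],[0,0,25],38]
    - [[0,0,0],[0,0,30],38]
    - [[0,0,0],[0,0,28],38]
    - [[0,0,0],[0,0,15],38]
    - [[0,0,0],[0,0,0],38]
    - [[0,0,0],[0,0,0],38]

```text
time: 36.53
position: [0.5461, 0.2315, 0.1346]
tool_rot: [1.844, 2.532, 0.006]
ft_force: [1.1, 0.3, 0.3]
grip_width: 0.439
```

```bash
python3 - <<'E'
from h import *
plan([.5425,.247,.098],19.3)
get("wrist","D_wrist")
E
```

```text
k 0 turn [ 0.46  0.3  -1.43]
k 180 turn [  0.46  -0.71 178.57]
t 36.53 pos [0.5461 0.2315 0.1346] yaw_y 17.88 tilt z [ 0.0092 -0.0023 -1.    ] F [1.1 0.3 0.3] grip 38.2 j [-0.99  0.3   0.64  1.74 -0.18  1.15  0.01]
shift now-axes mm [16.1  1.1 36.6] | target-axes [15.8  1.8 36.6]
```

View pics/D_wrist.png

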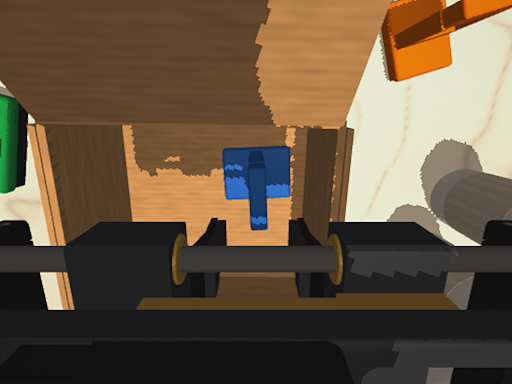

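The blue bar is at column 258, centred. I move forward 15 mm, fix the yaw and descend.

step_arm:
  rows:
    - [[0.4,0.3,-1.4],[9,0,0],38]
    - [[0,0,0],[4,0,0],38]
    - [[0,0,0],[0,0,12],38]
    - [[0,0,0],[0,0,12],38]
    - [[0,0,0],[0,0,5],38]
    - [[0,0,0],[0,0,0],38]
    - [[0,0,0],[0,0,0],38]

```text
time: 37.17
position: [0.5451, 0.2458, 0.1085]
tool_rot: [1.814, 2.561, 0.015]
ft_force: [0.5, 0.2, -0.3]
grip_width: 0.44
```

```bash
python3 - <<'E'
from h import *
plan([.5425,.247,.098],19.3)
E
```

```text
k 0 turn [ 0.56 -0.18  0.07]
k 180 turn [   0.28    0.87 -179.93]
t 37.17 pos [0.5451 0.2458 0.1085] yaw_y 19.36 tilt z [ 0.0081  0.0062 -0.9999] F [ 0.5  0.2 -0.3] grip 38.3 j [-0.98  0.33  0.62  1.76 -0.21  1.11  0.04]
shift now-axes mm [ 2.  -2.1 10.5] | target-axes [ 2.  -2.1 10.5]
```

step_arm:
  rows:
    - [[0.4,0,0],[2,-2,6],38]
    - [[0,0,0],[0,0,5],38]
    - [[0,0,0],[0,0,2],38]
    - [[0,0,0],[0,0,0],38]
    - [[0,0,0],[0,0,0],38]

```text
time: 37.58
position: [0.5422, 0.2471, 0.0937]
tool_rot: [-1.815, -2.562, -0.004]
ft_force: [0.4, -0.0, -0.0]
grip_width: 0.436
```

```bash
python3 - <<'E'
from h import *
plan([.5425,.247,.098],19.3)
E
```

```text
k 0 turn [ 0.07 -0.15  0.07]
k 180 turn [ 2.3000e-01  1.2000e-01 -1.7993e+02]
t 37.58 pos [0.5422 0.2471 0.0937] yaw_y 19.37 tilt z [ 4.0e-04  2.9e-03 -1.0e+00] F [ 0.4 -0.  -0. ] grip 37.9 j [-0.98  0.35  0.61  1.77 -0.23  1.09  0.05]
shift now-axes mm [-0.2  0.2 -4.3] | target-axes [-0.2  0.2 -4.3]
```

step_arm:
  rows:
    - [[0,0,0],[0,0,-4],38]
    - [[0,0,0],[0,0,0],12]
    - [[0,0,0],[0,0,0],5]
    - [[0,0,0],[0,0,0],0]
    - [[0,0,0],[0,0,0],0]
    - [[0,0,0],[0,0,0],0]
    - [[0,0,0],[0,0,0],0]
  grip_force: 25

```text
time: 38.17
position: [0.5429, 0.2472, 0.0993]
tool_rot: [-1.816, -2.563, -0.007]
ft_force: [0.6, 0.1, -0.7]
grip_width: 0.136
```

step_arm:
  rows:
    - [[0,0,0],[0,0,-10],0]
    - [[0,0,0],[0,0,-20],0]
    - [[0,0,0],[0,0,-35],0]
    - [[0,0,0],[0,0,-35],0]
    - [[0,0,0],[0,0,-35],0]
    - [[0,0,0],[0,0,-35],0]
    - [[0,0,0],[0,0,-20],0]
    - [[0,0,0],[0,0,0],0]
    - [[0,0,0],[0,0,0],0]

```text
time: 38.92
position: [0.5403, 0.2443, 0.2993]
tool_rot: [-1.818, -2.559, 0.002]
ft_force: [-0.0, -0.7, -1.5]
grip_width: 0.133
```

```bash
python3 - <<'E'
from h import *
plan([.471,-.359,.28],2.1)
E
```

```text
k 0 turn [-0.16 -0.04 17.12]
k 180 turn [ 6.0000e-02 -2.4000e-01 -1.6288e+02]
t 38.92 pos [0.5403 0.2443 0.2993] yaw_y 19.22 tilt z [-2.9e-03  2.0e-04 -1.0e+00] F [-0.  -0.7 -1.5] grip 11.6 j [-1.02  0.2   0.65  1.51 -0.12  1.48 -0.03]
shift now-axes mm [-546.9 -264.    19.4] | target-axes [-600.3  -91.3   19.3]
```

step_arm:
  rows:
    - [[0,0,1],[-18,-9,0],0]
    - [[0,0,1],[-30,-15,0],0]
    - [[0,0,1],[-34,-16,0],0]
    - [[0,0,1.2],[-34,-15,0],0]
    - [[0,0,1.2],[-35,-15,0],0]
    - [[0,0,1.2],[-35,-14,0],0]
    - [[0,0,1.2],[-35,-13,0],0]
    - [[0,0,1.2],[-36,-12,0],0]
    - [[0,0,1.2],[-36,-11,0],0]
    - [[0,0,1.2],[-36,-11,0],0]
    - [[0,0,1.2],[-37,-10,0],0]
    - [[0,0,1.2],[-37,-9,0],0]

```text
time: 39.92
position: [0.4721, -0.1884, 0.2811]
tool_rot: [-2.086, -2.322, 0.03]
ft_force: [0.7, -0.3, -1.7]
grip_width: 0.136
```

```bash
python3 - <<'E'
from h import *
plan([.471,-.359,.28],2.1)
E
```

```text
k 0 turn [-1.58 -0.07  4.04]
k 180 turn [ 1.1000e-01 -2.4300e+00 -1.7594e+02]
t 39.92 pos [ 0.4721 -0.1884  0.2811] yaw_y 6.14 tilt z [-2.760e-02 -8.000e-04 -9.996e-01] F [ 0.7 -0.3 -1.7] grip 11.8 j [-0.7  -0.02  1.02  1.73  0.02  1.45  0.43]
shift now-axes mm [-169.5  -19.3    1.2] | target-axes [-170.5   -7.4    1.1]
```

step_arm:
  rows:
    - [[-0.8,0,1.2],[-32,-3,0],0]
    - [[-0.8,0,1.2],[-34,-2,0],0]
    - [[0,0,1.2],[-34,-1,0],0]
    - [[0,0,0],[-32,0,0],0]
    - [[0,0,0],[-20,0,0],0]
    - [[0,0,0],[-8,0,0],0]
    - [[0,0,0],[0,0,0],0]
    - [[0,0,0],[0,0,0],0]

```text
time: 40.58
position: [0.4633, -0.3639, 0.2682]
tool_rot: [-2.186, -2.236, 0.012]
ft_force: [0.8, -0.2, -1.2]
grip_width: 0.135
```

```bash
python3 - <<'E'
from h import *
plan([.471,-.3585,.173],2.1)
E
```

```text
k 0 turn [-0.9  -0.3  -0.82]
k 180 turn [ -0.47   1.4  179.18]
t 40.58 pos [ 0.4633 -0.3639  0.2682] yaw_y 1.29 tilt z [-0.0158  0.0048 -0.9999] F [ 0.8 -0.2 -1.2] grip 11.8 j [-0.29  0.32  1.13  1.57 -0.28  1.45  0.88]
shift now-axes mm [ 4.7  9.3 95.1] | target-axes [ 5.1  7.9 95.2]
```

step_arm:
  rows:
    - [[-0.9,-0.3,-0.8],[2,8,5],0]
    - [[0,0,0],[0,0,20],0]
    - [[0,0,0],[0,0,25],0]
    - [[0,0,0],[0,0,25],0]
    - [[0,0,0],[0,0,12],0]
    - [[0,0,0],[0,0,4],0]
    - [[0,0,0],[0,0,0],0]
    - [[0,0,0],[0,0,0],0]

```text
time: 41.25
position: [0.4778, -0.3487, 0.1707]
tool_rot: [-2.16, -2.281, -0.018]
ft_force: [-0.7, -0.4, -1.0]
grip_width: 0.135
```

```bash
python3 - <<'E'
from h import *
plan([.471,-.3585,.173],2.1)
E
```

```text
k 0 turn [ 0.45 -0.46  1.04]
k 180 turn [   0.71    0.71 -178.96]
t 41.25 pos [ 0.4778 -0.3487  0.1707] yaw_y 3.14 tilt z [ 0.0075  0.0083 -0.9999] F [-0.7 -0.4 -1. ] grip 11.7 j [-0.28  0.38  1.07  1.71 -0.36  1.26  0.94]
shift now-axes mm [-9.4 -7.3 -2.5] | target-axes [-9.5 -7.2 -2.3]
```

step_arm:
  rows:
    - [[0.4,-0.4,1],[-6,0,-2],0]
    - [[0,0,0],[-3,0,0],0]
    - [[0,0,0],[0,3,0],0]
    - [[0,0,0],[0,3,0],0]
    - [[0,0,0],[0,0,0],0]
    - [[0,0,0],[0,0,0],0]

```text
time: 41.75
position: [0.488, -0.3603, 0.178]
tool_rot: [2.174, 2.256, 0.004]
ft_force: [-0.3, -1.2, -2.1]
grip_width: 0.134
```

```bash
python3 - <<'E'
from h import *
plan([.490,-.358,.173],2.1)
d=get("scene"); crop(d,160,100,240,180,7,"E_sc")
E
```

```text
k 0 turn [0.44 0.25 0.01]
k 180 turn [  -0.39    0.69 -179.99]
t 41.75 pos [ 0.488  -0.3603  0.178 ] yaw_y 2.11 tilt z [ 0.0078 -0.004  -1.    ] F [-0.3 -1.2 -2.1] grip 11.7 j [-0.25  0.41  1.07  1.67 -0.37  1.28  0.93]
shift now-axes mm [2.2 2.  5. ] | target-axes [2.2 2.1 5. ]
```

View pics/E_sc.png

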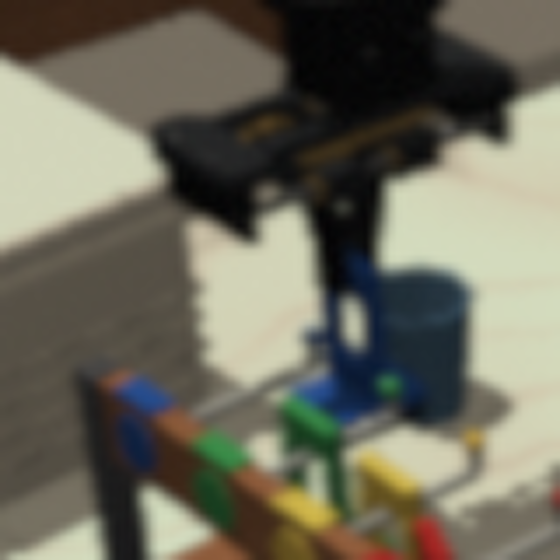

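step_arm:
  rows:
    - [[0.4,0.2,0],[2,0,5],0]
    - [[0,0,0],[0,8,0],0]
    - [[0,0,0],[0,8,0],0]
    - [[0,0,0],[0,8,0],0]
    - [[0,0,0],[0,8,0],0]
    - [[0,0,0],[0,6,0],0]
    - [[0,0,0],[0,0,0],0]

```text
time: 42.38
position: [0.5309, -0.3555, 0.1717]
tool_rot: [-2.178, -2.263, -0.001]
ft_force: [0.7, 0.6, -2.0]
grip_width: 0.137
```

```bash
python3 - <<'E'
from h import *
plan([.569,-.3555,.172],2.1)
d=get("scene"); crop(d,160,100,240,180,7,"F_sc")
E
```

```text
k 0 turn [ 0.01 -0.04  0.09]
k 180 turn [ 6.0000e-02  1.0000e-02 -1.7991e+02]
t 42.38 pos [ 0.5309 -0.3555  0.1717] yaw_y 2.19 tilt z [ 1.e-04  7.e-04 -1.e+00] F [ 0.7  0.6 -2. ] grip 11.9 j [-0.21  0.49  1.02  1.59 -0.43  1.31  0.91]
shift now-axes mm [-1.5 38.  -0.3] | target-axes [-1.4 38.  -0.3]
```

View pics/F_sc.png

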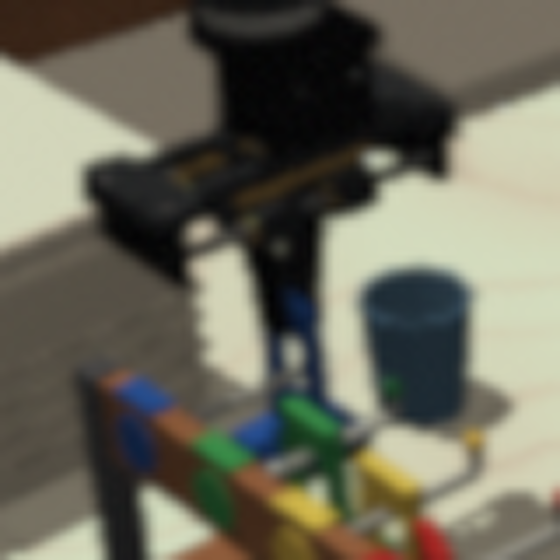

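The rod passes through the eye near (288,380) with no force. I continue and lower.

step_arm:
  rows:
    - [[0,0,0],[-1,10,0],0]
    - [[0,0,0],[0,12,0],0]
    - [[0,0,0],[0,10,0],0]
    - [[0,0,0],[0,4,0],0]
    - [[0,0,0],[0,1,8],0]
    - [[0,0,0],[0,0,8],0]
    - [[0,0,0],[0,0,6],0]
    - [[0,0,0],[0,0,2],0]
    - [[0,0,0],[0,0,0],0]
    - [[0,0,0],[0,0,0],0]

```text
time: 43.27
position: [0.5664, -0.3568, 0.146]
tool_rot: [-2.181, -2.258, 0.001]
ft_force: [0.4, 0.7, -0.1]
grip_width: 0.135
```

```bash
python3 - <<'E'
from h import *
plan([.569,-.3555,.145],2.1)
E
```

```text
k 0 turn [-0.08 -0.06 -0.12]
k 180 turn [-9.0000e-02  1.3000e-01  1.7988e+02]
t 43.27 pos [ 0.5664 -0.3568  0.146 ] yaw_y 1.98 tilt z [-1.4e-03  9.0e-04 -1.0e+00] F [ 0.4  0.7 -0.1] grip 11.7 j [-0.17  0.58  0.98  1.53 -0.49  1.3   0.9 ]
shift now-axes mm [1.2 2.7 1. ] | target-axes [1.2 2.7 1. ]
```

step_arm:
  rows:
    - [[0,0,0],[0,0,2],0]
    - [[0,0,0],[0,0,0],13]
    - [[0,0,0],[0,0,0],16]
    - [[0,0,0],[0,0,0],22]
    - [[0,0,0],[0,0,0],26]
    - [[0,0,0],[0,0,0],26]
    - [[0,0,0],[0,0,-10],26]
    - [[0,0,0],[0,0,-25],30]
    - [[0,0,0],[0,0,-35],38]
    - [[0,0,0],[0,0,-35],38]
    - [[0,0,0],[0,0,-30],38]
    - [[0,0,0],[0,0,-10],38]

```text
time: 44.27
position: [0.5625, -0.3561, 0.2938]
tool_rot: [-2.179, -2.248, 0.006]
ft_force: [0.5, -0.8, 1.2]
grip_width: 0.428
```

step_arm:
  rows:
    - [[0,0,0],[25,0,0],38]
    - [[0,0,0],[38,-4,0],38]
    - [[0,0,0],[40,-4,0],38]
    - [[0,0,0],[40,-4,0],38]
    - [[0,0,0],[40,-4,0],38]
    - [[0,0,0],[40,-4,0],38]
    - [[0,0,0],[40,-4,0],38]
    - [[0,0,0],[40,-4,0],38]
    - [[0,0,0],[40,-4,0],38]
    - [[0,0,0],[40,-4,0],38]
    - [[0,0,0],[40,-4,0],38]
    - [[0,0,0],[20,0,0],38]

```text
time: 45.27
position: [0.5055, 0.0913, 0.2944]
tool_rot: [-2.202, -2.234, 0.011]
ft_force: [0.2, 1.4, 0.0]
grip_width: 0.438
```

```bash
python3 - <<'E'
from h import *
plan([.6,-.147,.3],2.1)
d=get("top"); crop(d,280,130,400,220,6,"G_top"); np.savez("G_top.npz",**d)
d=get("scene"); crop(d,160,120,250,210,6,"G_sc"); np.savez("G_scene.npz",**d)
E
```

```text
k 0 turn [-0.48  0.07 -1.29]
k 180 turn [1.0000e-01 7.5000e-01 1.7871e+02]
t 45.27 pos [0.5055 0.0913 0.2944] yaw_y 0.81 tilt z [-0.0084 -0.0014 -1.    ] F [0.2 1.4 0. ] grip 38.1 j [-1.15 -0.02  0.92  1.7   0.02  1.46 -0.22]
shift now-axes mm [-239.6   91.    -6. ] | target-axes [-241.6   85.7   -5.6]
```

View pics/G_top.png

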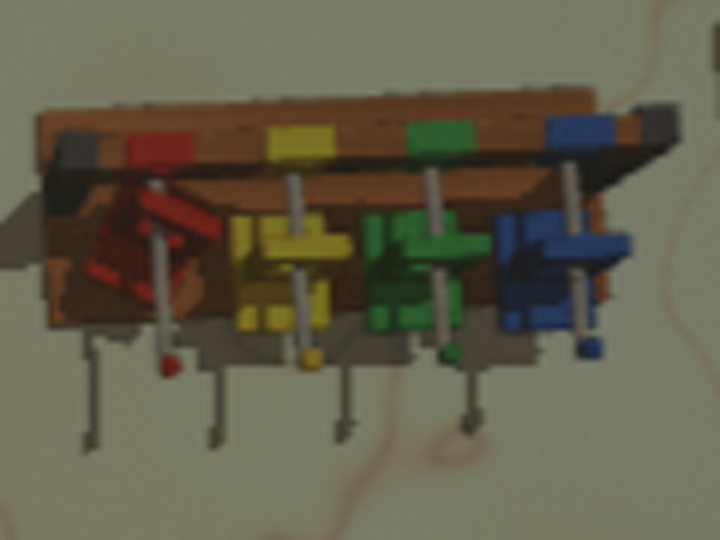

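View pics/G_sc.png

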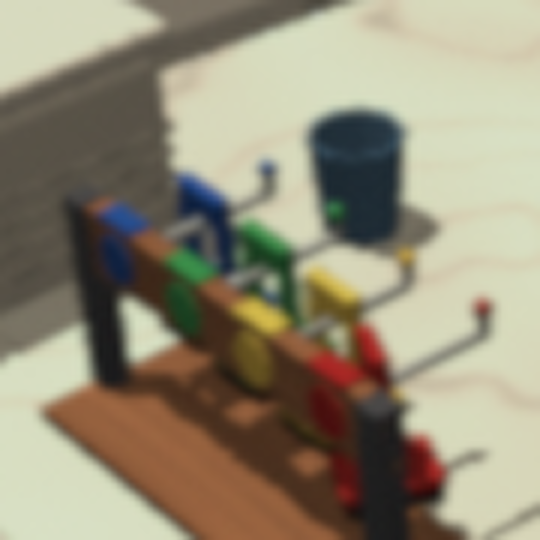

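```bash
python3 - <<'E'
from h import *
for n in ("top","scene"):
    d=dict(np.load(f"G_{n}.npz")); P=d["P"]
    for c in HS:
        m=cmask(d,c)&(P[...,1]<-.09)&(P[...,1]>-.41)&(P[...,0]>.525)&(P[...,0]<.606 if n=="top" else P[...,0]<.62)
        q=P[m]; b=q[(q[:,2]>.137)&(q[:,2]<.17)]; f=q[(q[:,2]<.085)&(q[:,2]>.04)]
        for nm,s in(("bar",b),("foot",f)):
            if len(s)<5: continue
            r=cv2.minAreaRect(s[:,:2].astype(np.float32)); v=cv2.boxPoints(r); e=[v[1]-v[0],v[2]-v[1]]; e=max(e,key=np.linalg.norm)
            print(n,c,nm,len(s),np.round(r[0],4),np.round(sorted(r[1]),3),"long dir",np.rad2deg(np.arctan2(e[1],e[0])).round(1),"z",np.percentile(s[:,2],[5,50,95]).round(3))
            if c=="red" and nm=="bar": print("   corners",v.round(4).tolist())
E
```

```text
top red bar 76 [ 0.5863 -0.1501] [0.022 0.054] long dir 50.2 z [0.14  0.154 0.159]
   corners [[0.5605999827384949, -0.1639000028371811], [0.5773000121116638, -0.1777999997138977], [0.6118999719619751, -0.1362999975681305], [0.595300018787384, -0.12240000069141388]]
top red foot 120 [ 0.583  -0.1459] [0.05  0.061] long dir -22.1 z [0.067 0.073 0.078]
top yellow bar 70 [ 0.5651 -0.2173] [0.012 0.043] long dir -89.8 z [0.144 0.155 0.16 ]
top yellow foot 130 [ 0.5652 -0.2159] [0.048 0.062] long dir 3.0 z [0.066 0.071 0.077]
top green bar 71 [ 0.5652 -0.2856] [0.012 0.043] long dir -89.3 z [0.143 0.155 0.159]
top green foot 175 [ 0.5658 -0.2857] [0.048 0.062] long dir 0.3 z [0.066 0.072 0.077]
top blue bar 54 [ 0.5653 -0.354 ] [0.01 0.04] long dir 90.0 z [0.15  0.156 0.161]
top blue foot 94 [ 0.5652 -0.3492] [0.033 0.061] long dir 1.4 z [0.067 0.071 0.075]
scene red bar 60 [ 0.5988 -0.146 ] [0.041 0.047] long dir 88.9 z [0.143 0.156 0.159]
   corners [[0.5777000188827515, -0.16920000314712524], [0.6190000176429749, -0.17000000178813934], [0.6198999881744385, -0.12269999831914902], [0.5785999894142151, -0.12200000137090683]]
scene red foot 73 [ 0.5852 -0.1429] [0.049 0.059] long dir -26.0 z [0.065 0.072 0.076]
scene yellow bar 69 [ 0.5904 -0.2263] [0.058 0.071] long dir 89.0 z [0.141 0.155 0.159]
scene green bar 50 [ 0.5918 -0.2829] [0.046 0.056] long dir -1.1 z [0.141 0.154 0.158]
scene blue bar 36 [ 0.593  -0.3518] [0.043 0.053] long dir -0.9 z [0.14  0.151 0.159]
```

```bash
python3 - <<'E'
from h import *
d=get("top"); P=d["P"]
m=cmask(d,"red")&(P[...,1]<-.09)&(P[...,1]>-.2)&(P[...,0]>.525)&(P[...,2]>.147)&(P[...,2]<.17)
n,l,st,c=cv2.connectedComponentsWithStats(m.astype(np.uint8),connectivity=4)
for i in range(1,n):
    q=P[l==i]
    if len(q)>8: print(len(q),q.min(0).round(4),q.max(0).round(4),cv2.minAreaRect(q[:,:2].astype(np.float32)))
a=cv2.cvtColor(d["frame"],cv2.COLOR_RGB2HSV)
for v in range(152,172): print(v,[(int(P[v,u,0]*1000),int(P[v,u,2]*1000)) for u in range(302,318,2)])
# other objects & flaps
Q=tocart(P).reshape(-1,3); Q=Q[np.isfinite(Q[:,0])&(abs(Q[:,0])<.08)]
for s in(1,-1):
    for y in (.09,.1,.11,.12,.13,.14):
        q=Q[(Q[:,1]*s>y-.003)&(Q[:,1]*s<y+.003)&(Q[:,2]<.2)]; print(s,y,len(q),np.percentile(q[:,2],[10,50,90]).round(3) if len(q) else "")
a0=dict(np.load("a_top.npz"))["frame"].astype(int)
df=np.abs(a0-d["frame"]).max(2)>25; cv2.imwrite("pics/H_diff.png",(df*255).astype(np.uint8))
get("scene","H_scene")
E
```

```text
73 [ 0.6055 -0.1618  0.1515] [ 0.6233 -0.1279  0.1642] ((0.6142066121101379, -0.14474990963935852), (0.03368111699819565, 0.017677519470453262), 88.36380767822266)
65 [ 0.5716 -0.1761  0.1474] [ 0.5957 -0.1347  0.1612] ((0.5835332870483398, -0.15460732579231262), (0.04418492689728737, 0.012189933098852634), 65.8344955444336)
152 [(622, 157), (622, 158), (622, 156), (622, 157), (622, 158), (622, 159), (623, 153), (622, 157)]
153 [(619, 159), (619, 159), (619, 155), (619, 156), (619, 157), (619, 155), (620, 153), (619, 154)]
154 [(616, 158), (616, 157), (616, 155), (616, 157), (616, 156), (615, 160), (616, 154), (618, 148)]
155 [(614, 153), (613, 156), (613, 155), (613, 159), (612, 159), (612, 159), (612, 159), (614, 152)]
156 [(611, 152), (611, 153), (610, 155), (610, 157), (610, 158), (610, 158), (610, 155), (610, 156)]
157 [(607, 159), (607, 154), (607, 156), (607, 155), (608, 153), (607, 156), (607, 155), (608, 148)]
158 [(606, 145), (606, 143), (606, 143), (606, 144), (607, 142), (607, 138), (608, 135), (608, 133)]
159 [(605, 135), (605, 135), (606, 131), (606, 126), (605, 132), (
[... 790 characters left out ...]
 (577, 153), (577, 153)]
168 [(584, 89), (584, 88), (578, 129), (584, 93), (575, 146), (575, 149), (574, 153), (573, 157)]
169 [(582, 81), (582, 86), (574, 133), (582, 86), (581, 92), (573, 140), (571, 153), (571, 152)]
170 [(581, 68), (579, 81), (571, 133), (577, 94), (578, 89), (572, 124), (570, 138), (590, 11)]
171 [(578, 71), (577, 77), (568, 131), (575, 86), (574, 92), (571, 112), (569, 124), (587, 9)]
1 0.09 127 [0.111 0.117 0.121]
1 0.1 126 [0.122 0.126 0.131]
1 0.11 123 [0.13  0.135 0.139]
1 0.12 123 [0.14  0.144 0.149]
1 0.13 132 [0.149 0.153 0.158]
1 0.14 130 [0.158 0.163 0.166]
-1 0.09 0 
-1 0.1 0 
-1 0.11 0 
-1 0.12 0 
-1 0.13 41 [0.151 0.153 0.156]
-1 0.14 62 [0.157 0.161 0.165]
```

View pics/H_scene.png

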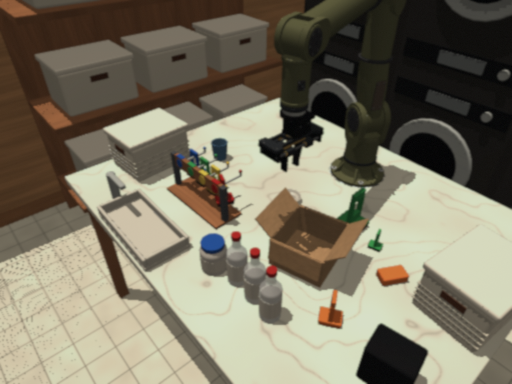

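View pics/H_diff.png

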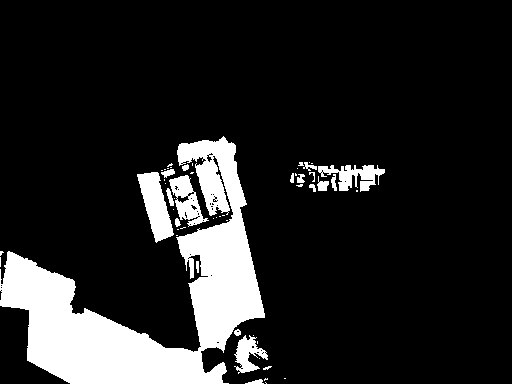

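step_arm:
  rows:
    - [[0,0,0],[0,0,0],38]
    - [[0,0,0],[0,0,0],38]
    - [[0,0,0],[0,0,0],38]
    - [[0,0,0],[0,0,0],38]
    - [[0,0,0],[0,0,0],38]
    - [[0,0,0],[0,0,0],38]
    - [[0,0,0],[0,0,0],38]
    - [[0,0,0],[0,0,0],38]
    - [[0,0,0],[0,0,0],38]
    - [[0,0,0],[0,0,0],38]
    - [[0,0,0],[0,0,0],38]
    - [[0,0,0],[0,0,0],38]

```text
time: 46.47
position: [0.5084, 0.0755, 0.2947]
tool_rot: [-2.229, -2.212, 0.015]
ft_force: [0.6, 0.5, -0.1]
grip_width: 0.432
```

```bash
python3 - <<'E'
from h import *
d=get("top"); P=d["P"]
for c in HS:
    m=cmask(d,c)&(P[...,1]<-.09)&(P[...,1]>-.41)&(P[...,0]>.525)&(P[...,0]<.602)
    b=P[m&(P[...,2]>.147)&(P[...,2]<.17)]; f=P[m&(P[...,2]>.055)&(P[...,2]<.085)]
    r=cv2.minAreaRect(b[:,:2].astype(np.float32)); g=cv2.minAreaRect(f[:,:2].astype(np.float32))
    print(c,len(b),np.round(r[0],4),np.round(r[1],3),round(r[2],1),"foot",np.round(g[0],4),np.round(g[1],3),round(g[2],1))
E
```

```text
red 64 [ 0.5834 -0.1546] [0.044 0.012] 67.0 foot [ 0.5816 -0.1454] [0.05  0.058] 67.6
yellow 66 [ 0.5658 -0.2175] [0.013 0.042] 2.3 foot [ 0.5648 -0.2155] [0.061 0.049] 4.1
green 63 [ 0.5659 -0.2863] [0.012 0.042] 3.5 foot [ 0.566  -0.2859] [0.049 0.062] 88.5
blue 53 [ 0.5655 -0.3548] [0.01  0.039] 0.7 foot [ 0.5654 -0.3543] [0.062 0.047] 0.4
```

```bash
python3 - <<'E'
from bench import order
print(order.close_job())
E
```

```text
the job is handed in; nothing more can be done
None
```

The job is handed in at about 46.5 s. Both long flaps were folded out before unpacking, and all four brushes (red, yellow, green, blue) now hang on the pegs of their own colours.

- **Flaps:** in the last top view both still lean outward at about 42–44° above level, which is roughly 2.4 rad. For the right flap only its outer part was visible.
- **Yellow, green and blue:** these hang square, centred and still on their pegs, about 41 mm from the rail.
- **Red (less tidy):** it was hung square like the others, but by the time yellow had been released it had shifted about 20 mm toward the rail. It had also turned about 23° and leans an estimated 6°. I do not know whether that was the announced knock or my own move.
- **Why I left red as it was:** there was too little room beside the rail to regrip it safely. My measurements show it on its own peg, about 10 mm clear of the rail, an estimated 10 mm clear of the yellow brush, and not moving over the last 1.2 s.
- **Other things on the counter:** comparing the first and last top views showed no changes apart from the carton, the rack and the arm. The arm hid the large green decoy there, and in the last scene view it stands where it was.
- **Forces:** wrist readings stayed at about 2 N whenever I checked.

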